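# Set up the ink mixer for a small tin

## Robot

A 7-joint arm with a two-finger parallel gripper is mounted at the origin on the work surface. World frame = base frame: x ahead of the robot, y to its left, z up, the work surface at z = 0. Lengths are in m, angles in rad, forces in N, time in s.
With the tool pointing down it reaches from about 0.4 to 0.85 m from the base axis. Payload 10.4 kg.
Tool frame: the origin (TCP) lies on the centre line of the jaws, within the pads' length; the fingertips stand 17 mm ahead of it and the grasp point (between the pads) lies 2 mm behind it; z points along the fingers, y is the direction in which the jaws open and shut (so a half turn about z gives the same grasp; the last joint's range is limited). The gripper opens to 87 mm and grips with 3 to 60 N. Pads are 19 mm wide; open, the fingers measure 117 mm over their backs; the gripper's body (75 mm by 190 mm) begins 51 mm behind the grasp point.
Start: joints at [-1.24, 0.332, -0.065, 1.46, 0.022, 1.35, -0.088], TCP at [0.217, 0.586, 0.211] pointing down, gripper open.
Joint ranges: [-2.6, 2.6], [-0.5, 2.12], [-1.47, 1.34], [0.16, 2.42], [-1.27, 4.41], [0.06, 2.06], [-2.6, 2.6]. Speed limits (rad/s): [2.22, 2.22, 2.79, 2.79, 3.14, 3.14, 3.14].

## Interface

Orientations are given as a unit quaternion [x, y, z, w].
In Python, from bench import r gives the robot as it stands.
- The arm moves only by the tool apply_moves, never from a script. Its argument "commands" is a list of rows, each an object with "rot": the turn, a rotation vector about the world's x, y, z in units of 180 degrees (1.0 is 180 degrees), a list of three; "linear": the shift along the world's x, y, z in units of 0.3 m (1.0 is 0.3 m), a list of three; "grip": the closure, from -1 (fully open) to 1 (shut). A call has 1 to 20 rows; each row is the pose to reach, as a shift and turn from the pose commanded when the call began, turning the shorter way round; what a row does not reach only later rows make up. A row lasts 1/10 s, in which the tool goes at most 50 mm and 8.59 degrees, less where a joint would pass 70% of its speed; a pose out of reach is approached as far as the arm can. A call with a number of a shift or a turn outside -1 to 1 is refused whole. A call with a gripper value outside its range is refused whole. The fingers move at their own pace and stop on an object; "newtons" is the grip in N (left out, the last holds). Time passes only in rows, so rows that repeat a pose let the fingers close. It gives the time, the measured TCP pose, the force and the opening at its end, in the units of the state.
- r.read_state(): the state, without advancing time (a new reading comes with each control period).
- r.camera(name): name is "side" or "top"; returns a dict with "frame" (384x512x3 uint8, red, green, blue), "mtx" (3x3 intrinsics, pixels), "extrinsics" (4x4, takes a point from world to camera coordinates). Camera axes: x right, y down, z forward; pixel columns grow to the right and rows downward; lengths in m; the calibration is good to about 2 mm. A picture is of the moment at which its call begins. There is no depth.
- r.close_job(): hands the job in, once; it reports no verdict.
Trained networks look in a picture, given as the dict that the camera call returned (one of the last four; its "shot" number tells which), for a name from the list of things; names that differ only in an ending like _2 or _b are one class to them, and where a whole thing is asked for, a point or a joint stands for the part that bears it (a point fixed in the world has none). Each returns a list of dicts, best first, with "p" (0 to 1); they miss things now and then, are a little off and sometimes report something else, mostly with a low value. They report only what shows in the picture. A call takes as long as a camera call. They do not tell look-alikes from the thing itself.
- r.search_frame(thing, picture): "bbox" ([left, top, width, height] in pixels, round what is visible of it).
- r.spot_point(thing, picture): "location" ([column, row] in pixels: a listed point, or the origin of a listed thing).
The state is a dict: "time": time; "joint_positions": joint angles; "joint_vel": joint speeds; "joint_torque": joint torques, N m; "ee_pos": TCP position; "eef_rot": TCP orientation; "ft_force": force on the tool from outside, world axes, zero at the start; "torque": the same for the moment, N m; "width": finger opening in m.
Only numpy, scipy, OpenCV 4.12 (cv2) and the standard library are available. Lean on these libraries where they do the work, as an engineer would, in place of code of your own. Each camera call takes 0.05 s, during which the arm holds its last target. There are 200 camera calls.

## Task

Get the ink mixer ready for the small tin: fit the plate with the small cup onto the turntable, turned so that all three drive pins pass through its holes and it lies flat on the turntable. Then stand the small tin right down in the cup, keeping the tin upright all the way, and swing the retaining arm in over the lid as far as its stop. Leave the other things on the bench where they are.

Things in the scene. Friction and masses are not known exactly. Their poses are not given: they have to be found in the camera images.
- mixer: grey bench ink mixer, fixed to the bench: housing 240 (its x) by 320 (its y) by 80 mm high, front panel with buttons on its -x face. Origin: centre of the housing's underside. The turntable's axis stands at x 0, y -50 mm in this frame, the arm's column at x 0, y +90 mm
- deck (a point): centre of the top face of the mixer's round steel turntable (diameter 130 mm, top 95 mm above the bench), z up. Three steel drive pins stand at 0, 120, 240 degrees from its x axis on radius 58 mm: 10 mm in diameter, 18 mm tall, the last 4 mm tapering to 5 mm. The point turns with the turntable; a stiff worm drive holds it still (4 N m)
- holder: plate to fit: aluminium disc, diameter 150, 8 mm thick, lying cup up, yaw at random; three 12.5 mm through holes at 0, 120, 240 degrees from its x axis on radius 58. Concentric cup on top: 68 mm outside, 61 inside, wall 28 mm high. Origin: centre of underside, z up. 0.3 to 0.6 kg. Fingers can grip the cup's outside 30, 90 or 150 degrees from x, between the holes
- cup_floor (a point): centre of the floor inside the holder's cup, 8 mm above the holder's underside; same axes as the holder
- tin: the small lidded ink tin, a cylinder 58 mm in diameter, 80 mm tall, standing upright on the bench. Its foot is drawn in to 55 mm over the lowest 3 mm. Origin: centre of its underside. 0.2 to 0.4 kg. The other tins are much wider (86 to 100 mm)
- keeper (a joint): angle of the mixer's retaining arm about its upright column, rad: 0 = over the turntable's centre, against its stop; grows anticlockwise seen from above as the arm is swung away behind, up to 1.6. It starts swung away and stays where it is left (about 0.12 N m of friction)
- keeper_hinge (a point): point on the arm's vertical pivot axis (the column's axis), 208 mm above the bench, level with the arm's top. The arm reaches 140 mm from here to the knob; at joint value 0 it points along the mixer's -y. Turns with the arm: the knob lies along this point's -y
- keeper_knob (a point): middle of the upright black knob at the arm's free end: grip 24 mm in diameter, 36 mm tall, centre 232 mm above the bench, its lower end 6 mm above the arm. A rubber pad, 40 mm in diameter, hangs below it under the arm, underside 188 mm above the bench, 5 mm above the lid of a seated tin
- big_tin_a: wide ink tin, 100 mm diameter, 95 tall, standing on the bench; leave alone. Origin: centre of underside
- big_tin_b: another such wide ink tin, 100 mm diameter, 95 tall; leave alone. Origin: centre of underside
- big_holder: holder plate for wide tins, 150 mm diameter, cup 103 mm outside, 36 mm tall in all; leave alone. Origin: centre of underside
- ink_knife: ink knife, 240 mm long and 28 mm wide, lying along its x, wooden handle to -x; leave alone. Origin: centre of underside
- brayer: hand roller, rubber roller 100 mm along its y, wooden handle to its -x, 36 mm tall; leave alone
- composing_stick: steel composing stick, 250 (its x) by 55 by 29 mm, lying flat; leave alone
- planer: wooden planer block, 160 (its x) by 85 by 40 mm; leave alone
Mind the look-alikes: they are no part of the job. What is shaped like the tin but orange or purple is not meant.

How it is judged:
On the way, in this order (a step that is already met when the one before it is completed fails the run):
1. the holder plate lies flat on the turntable with the pins through its holes (horizontal distance between holder and deck below 0.003 m and z of holder in the frame of deck below 0.003 m and angle between holder's own z axis and vertical below 0.04 rad), for 0.2 s.
2. the tin stands on the floor of the cup (horizontal distance between tin and cup_floor below 0.004 m and z of tin in the frame of cup_floor below 0.003 m and angle between tin's own z axis and vertical below 0.06 rad), for 0.2 s.
3. the retaining arm is over the tin at its stop (value of joint keeper below 0.06 rad), for 0.2 s.
At the end, for the whole second after the job is handed in: Plate flat on the turntable, pins through its holes (centre and underside within 3 mm, tilt under 0.04 rad); tin upright on the cup's floor (centre within 4 mm, underside within 3 mm, tilt under 0.06 rad); arm within 0.06 rad of its stop over the lid; all at rest (all of step 1 and all of step 2 and value of joint keeper below 0.06 rad and linear speed of each of tin, holder below 0.02 m/s); the robot touches nothing.
It fails at once if the tin is tipped by more than 30 degrees (angle between tin's own z axis and vertical above 0.52 rad).
It fails at once if another thing on the bench is pushed more than 30 mm (distance of any of big_tin_a, big_tin_b, big_holder, ink_knife, brayer, composing_stick, planer from where it was at the start of the episode above 0.03 m).
It also fails if it takes over 64 s, if anything falls off the work surface, if the arm or the gripper's body presses on something with over 40 N, if the wrist force passes 120 N, or if a joint passes its speed limit or range.

## Working session

There is one attempt and no reset: what is moved stays moved. The work goes in short steps, Python scripts to look and compute and a tool call to move; the robot and the scene stay as the last step left them, time stands still between calls to the robot, and variables do not carry over. Pictures are saved under pics/ and viewed, about 8 in all and at most 12, crops included, and the job is handed in when it is done.

Besides the shell and the picture viewer there is one more tool, called after "Emit:" as name([rows], argument=value, ...), one row to a line, values as JSON. apply_moves: Moves the arm, as the interface text tells. Its arguments: {"type":"object","properties":{"commands":{"type":"array","items":{"type":"object","properties":{"rot":{"type":"array","items":{"type":"number"}},"linear":{"type":"array","items":{"type":"number"}},"grip":{"type":"number"}}}},"newtons":{"type":"number"}},"required":["commands"]}

```bash
mkdir -p pics && ls
cat > h.py <<'E'
import numpy as np, cv2
from bench import r
def shot(n,name=None):
    c=r.camera(n)
    if name: cv2.imwrite('pics/'+name+'.png',cv2.cvtColor(c['frame'],cv2.COLOR_RGB2BGR))
    return c
def ray(c,uv):
    K=np.array(c['mtx']);E=np.array(c['extrinsics'])
    d=E[:3,:3].T@np.linalg.solve(K,[uv[0],uv[1],1.]);o=-E[:3,:3].T@E[:3,3]
    return o,d
def onz(c,uv,z):
    o,d=ray(c,uv);return o+d*(z-o[2])/d[2]
def proj(c,p):
    K=np.array(c['mtx']);E=np.array(c['extrinsics'])
    q=(E[:3,:3]@np.atleast_2d(p).T).T+E[:3,3];q=(K@q.T).T
    return q[:,:2]/q[:,2:]
def tri(obs):
    A=0;b=0
    for c,uv in obs:
        o,d=ray(c,uv);d=d/np.linalg.norm(d);P=np.eye(3)-np.outer(d,d);A=A+P;b=b+P@o
    return np.linalg.solve(A,b)
E
python3 - <<'E'
from h import *
cs={n:shot(n,n+'0') for n in('top','side')}
for n,c in cs.items():
    print(n,'cam at',ray(c,(0,0))[0].round(3))
    for t in ['mixer','deck','holder','cup_floor','tin','keeper','keeper_hinge','keeper_knob','big_holder','big_tin_a']:
        z={'deck':.095,'cup_floor':.008,'keeper_hinge':.208,'keeper_knob':.232}.get(t,0)
        if t!='keeper':
            for d in r.spot_point(t,c)[:3]: print(t,'pt',np.round(d['location'],1),round(d['p'],2),onz(c,d['location'],z).round(4))
print(r.read_state())
E
```

```text
pics
top cam at [0.36  0.048 1.287]
mixer pt [215.5 215.8] 0.71 [0.4758 0.1768 0.    ]
deck pt [223.1 219.1] 0.83 [0.4569 0.142  0.095 ]
holder pt [336.5 188.9] 0.9 [ 0.5825 -0.2537  0.    ]
cup_floor pt [337.4 182.1] 0.84 [ 0.6059 -0.2554  0.008 ]
cup_floor pt [172.1 200.5] 0.66 [0.5257 0.3314 0.008 ]
tin pt [354.2 234.3] 0.91 [ 0.4217 -0.3139  0.    ]
tin pt [326.9 249.8] 0.76 [ 0.3656 -0.217   0.    ]
tin pt [354.5 268.7] 0.67 [ 0.3029 -0.3124  0.    ]
keeper_hinge pt [174.  202.9] 0.6 [0.4927 0.281  0.208 ]
keeper_knob pt [191.4 161.7] 0.64 [0.6141 0.2314 0.232 ]
big_holder pt [252.6 126.6] 0.61 [0.8083 0.0531 0.    ]
big_tin_a pt [119.3 244.7] 0.86 [0.3672 0.5077 0.    ]
big_tin_a pt [309.9 146. ] 0.76 [ 0.7396 -0.1583  0.    ]
big_tin_a pt [173.9 204.1] 0.73 [0.514  0.3261 0.    ]
side cam at [0.321 1.13  0.937]
mixer pt [270.4 242. ] 0.91 [ 0.4605  0.1706 -0.    ]
deck pt [271.4 216.5] 0.78 [0.4638 0.1394 0.095 ]
cup_floor pt [260.  171.4] 0.67 [ 0.5829 -0.2751  0.008 ]
cup_floor pt [296.6 171. ] 0.17 [ 0.415  -0.3107  0.008 ]
tin pt [318.5 175.8] 0.75 [ 0.3118 -0.3013  0.    
[... 449 characters left out ...]
]
{'time': 1.0, 'joint_positions': array([-1.23961676,  0.33222434, -0.06468001,  1.46010492,  0.02158492,
        1.34990853, -0.08853147]), 'joint_vel': array([-0.00127208, -0.0013215 ,  0.00161198, -0.00103036, -0.00162084,
        0.00063912,  0.00094595]), 'joint_torque': array([ 1.15184157e-03, -6.23046756e+01,  2.55812245e-02, -3.90126693e+01,
       -6.10775035e-02,  3.17470171e-02,  2.16758775e-05]), 'ee_pos': array([0.21652351, 0.58631275, 0.21095791]), 'eef_rot': array([ 1.75993516e-01,  9.84391325e-01,  2.56431763e-05, -8.46405842e-06]), 'ft_force': array([ 1.11123325, -0.65962172, -0.80450474]), 'torque': array([0.00555217, 0.02115985, 0.03608189]), 'width': 0.08694685080353946}
```

Run:
```python
import cv2
a=cv2.imread('pics/top0.png')
cv2.imwrite('pics/t1.png',cv2.resize(a[90:300,110:400],None,fx=2.7,fy=2.7,interpolation=cv2.INTER_CUBIC))
b=cv2.imread('pics/side0.png')
cv2.imwrite('pics/s1.png',cv2.resize(b[120:320,150:400],None,fx=3,fy=3,interpolation=cv2.INTER_CUBIC))
```

```text
(no output)
```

View pics/t1.png

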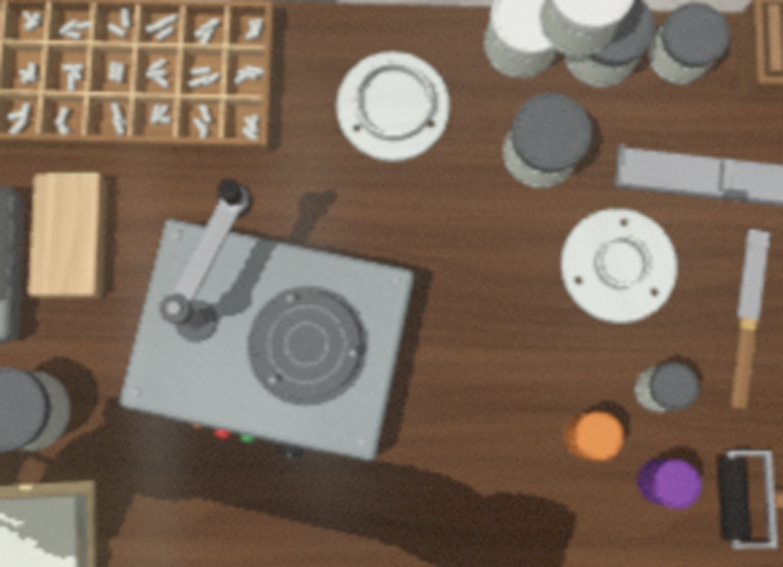

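View pics/s1.png

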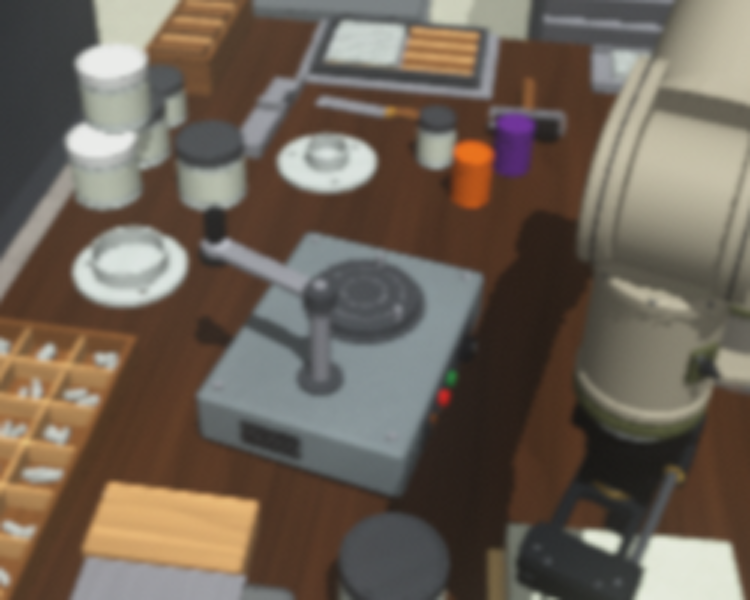

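The top crop (2.7×, offset 110,90) shows:
- the small-cup plate at (620,265), with holes at (624,222), (579,281) and (655,292)
- the turntable at (306,344), with pins at (292,298), (352,352) and (274,380)
- the grey-lidded small tin at (668,386)
- the retaining arm swung behind, with its knob at (232,190)

Next I refine these to sub-pixel.

```bash
cat > m.py <<'E'
from h import *
from scipy.optimize import least_squares
def blob(c,uv,sign,R=3,it=4):
    g=cv2.cvtColor(c['frame'],cv2.COLOR_RGB2GRAY).astype(float)*sign
    uv=np.array(uv,float)
    yy,xx=np.mgrid[:g.shape[0],:g.shape[1]]
    for _ in range(it):
        m=(abs(xx-uv[0])<=R)&(abs(yy-uv[1])<=R)
        v=g[m];w=np.clip(v-np.median(v)-.15*(v.max()-np.median(v)),0,None)
        uv=np.array([(w*xx[m]).sum(),(w*yy[m]).sum()])/w.sum()
    return uv
def tripat(p,z):  # x,y,yaw -> 3 points
    a=p[2]+np.arange(3)*2*np.pi/3
    return np.c_[p[0]+.058*np.cos(a),p[1]+.058*np.sin(a),np.full(3,z)]
def fit(obs,z,p0):
    # obs: list of (cam, 3 uv in any order); match nearest
    def f(p):
        e=[]
        for c,uvs in obs:
            q=proj(c,tripat(p,z))
            for u in uvs: e.extend(q[np.argmin(((q-u)**2).sum(1))]-u)
        return e
    best=min((least_squares(f,[*p0,y]) for y in np.radians(np.arange(0,120,15))),key=lambda s:s.cost)
    return best.x,np.array(best.fun).reshape(-1,2)
E
python3 - <<'E'
from m import *
t=shot('top');s=shot('side')
T=lambda u,v:np.array([110+u/2.7-.3,90+v/2.7-.3]);S=lambda u,v:np.array([150+u/3-.3,120+v/3-.3])
ph=[blob(t,T(*x),-1) for x in[(624,222),(579,281),(655,292)]]
pp=[blob(t,T(*x),1,2) for x in[(292,298),(352,352),(274,380)]]
for nm,o,z,p0 in(('holder',ph,.008,(.595,-.254)),('pins',pp,.113,(.46,.14))):
    p,e=fit([(t,o)],z,p0);print(nm,p[:2].round(4),np.degrees(p[2])%120,e.round(2).tolist())
    for c,n in((t,'top'),(s,'side')): print(' proj',n,proj(c,tripat(p,z)).round(1).tolist(),'ctr',proj(c,[*p[:2],z-.018 if z>.1 else z]).round(1))
# white disc ellipse
for c,n,ctr in((t,'top',(337,185)),(s,'side',(259,173))):
    hsv=cv2.cvtColor(c['frame'],cv2.COLOR_RGB2HSV)
    m=((hsv[...,1]<60)&(hsv[...,2]>110)).astype(np.uint8)
    k,l,st,ce=cv2.connectedComponentsWithStats(m)
    i=l[int(ctr[1])+ (15 if n=='top' else 8),int(ctr[0])]
    cn,_=cv2.findContours((l==i).astype(np.uint8),cv2.RETR_EXTERNAL,cv2.CHAIN_APPROX_NONE)
    el=cv2.fitEllipse(max(cn,key=len));print(n,'disc',st[i],el,onz(c,el[0],.005).round(4))
# tin
for c,n in((t,'top'),(s,'side')):
    print(n,'tin bbox',[ (np.round(d['bbox'],1).tolist(),round(d['p'],2)) for d in r.search_frame('tin',c)[:3]])
a=t['frame'];b=s['frame']
im=np.hstack([cv2.resize(x,(390,390),interpolation=cv2.INTER_CUBIC) for x in(b[195:235,250:295],b[155:195,235:280])])
cv2.imwrite('pics/s2.png',im[...,::-1])
E
```

```text
holder [ 0.586 -0.26 ] 112.39579233068429 [[0.02, -0.0], [0.08, 0.03], [-0.1, -0.03]]
 proj top [[323.8, 193.4], [351.8, 197.7], [340.7, 171.9]] ctr [[338.8 187.6]]
 proj side [[261.3, 180.0], [267.9, 168.6], [247.0, 170.9]] ctr [[258.8 173.1]]
pins [0.4627 0.1433] 20.2442158974359 [[0.06, 0.03], [0.01, -0.07], [-0.06, 0.04]]
 proj top [[216.8, 200.0], [210.3, 230.5], [240.0, 220.3]] ctr [[222.8 217.3]]
 proj side [[255.4, 215.1], [282.7, 221.7], [276.8, 203.8]] ctr [[271.5 217.2]]
top disc [ 317  167   44   43 1485] ((338.7299499511719, 187.9723358154297), (41.96278381347656, 43.25648498535156), 123.89884948730469) [ 0.5852 -0.2606  0.005 ]
side disc [242 164  34  21 559] ((258.5710754394531, 173.83900451660156), (19.82229232788086, 33.44355010986328), 89.31968688964844) [ 0.5865 -0.258   0.005 ]
top tin bbox [([345.2, 257.4, 27.4, 20.4], 0.9), ([345.4, 223.9, 21.1, 15.9], 0.79), ([318.9, 241.7, 19.7, 17.3], 0.65)]
side tin bbox [([302.3, 166.8, 13.5, 21.8], 0.5), ([291.4, 155.0, 11.4, 21.8], 0.47), ([317.4, 159.2, 10.1, 17.7], 0.47)]
```

View pics/s2.png

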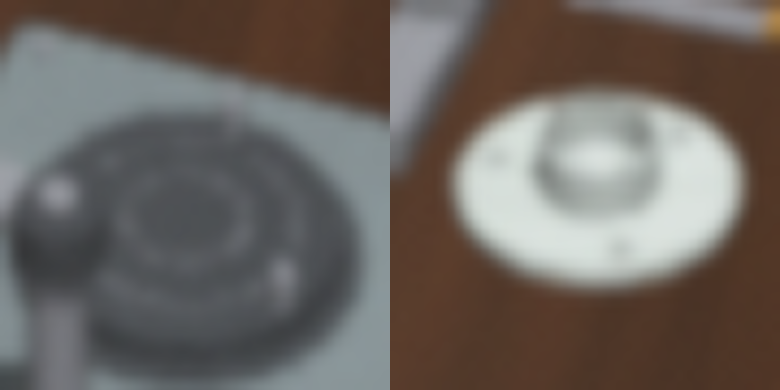

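The side view agrees with the fit: holes near (247.7,171), (268.5,168.4) and (261.8,180), pins near (283,222) and (277,205). The plate is at (0.586, -0.2595), yaw 112.4°. The pins centre on (0.463, 0.143), phase 20.2°. I'll move to above the holder with the jaw axis at -37.6°.

Emit:
apply_moves([
  {"linear": [0.1,-0.15,0.4667],"rot": [0,0,-0.05],"grip": -1},
  {"linear": [0.1,-0.15,0.4667],"rot": [0,0,-0.1],"grip": -1},
  {"linear": [0.1,-0.15,0.4667],"rot": [0,0,-0.15],"grip": -1},
  {"linear": [0.3333,-1,0.4667],"rot": [0,0,-0.2],"grip": -1},
  {"linear": [0.3333,-1,0.4667],"rot": [0,0,-0.2],"grip": -1},
  {"linear": [0.3333,-1,0.4667],"rot": [0,0,-0.2],"grip": -1},
  {"linear": [0.3333,-1,0.4667],"rot": [0,0,-0.2],"grip": -1},
  {"linear": [0.3333,-1,0.4667],"rot": [0,0,-0.2],"grip": -1},
  {"linear": [0.3333,-1,0.4667],"rot": [0,0,-0.2],"grip": -1},
  {"linear": [0.3333,-1,0.4667],"rot": [0,0,-0.2],"grip": -1},
])

```text
time: 2.2
ee_pos: [0.3175, 0.2845, 0.3518]
eef_rot: [0.473, 0.881, 0.001, -0.0]
ft_force: [0.4, 0.9, 0.2]
width: 0.0872
```

Emit:
apply_moves([
  {"linear": [0.4,-1,0],"rot": [0,0,-0.2],"grip": -1},
  {"linear": [0.4,-1,0],"rot": [0,0,-0.2],"grip": -1},
  {"linear": [0.4,-1,0],"rot": [0,0,-0.2],"grip": -1},
  {"linear": [0.4,-1,0],"rot": [0,0,-0.2],"grip": -1},
  {"linear": [0.4,-1,0],"rot": [0,0,-0.2],"grip": -1},
  {"linear": [0.4,-1,0],"rot": [0,0,-0.2],"grip": -1},
  {"linear": [0.4,-1,0],"rot": [0,0,-0.2],"grip": -1},
  {"linear": [0.4,-1,0],"rot": [0,0,-0.2],"grip": -1},
])

```text
time: 3.0
ee_pos: [0.4376, -0.0155, 0.3511]
eef_rot: [0.722, 0.692, -0.0, 0.0]
ft_force: [0.4, 0.6, 0.7]
width: 0.0871
```

Emit:
apply_moves([
  {"linear": [0.495,-0.813,-0.7],"rot": [0,0,-0.1956],"grip": -1},
  {"linear": [0.495,-0.813,-0.7],"rot": [0,0,-0.1956],"grip": -1},
  {"linear": [0.495,-0.813,-0.7],"rot": [0,0,-0.1956],"grip": -1},
  {"linear": [0.495,-0.813,-0.7],"rot": [0,0,-0.1956],"grip": -1},
  {"linear": [0.495,-0.813,-0.7],"rot": [0,0,-0.1956],"grip": -1},
  {"linear": [0.495,-0.813,-0.7],"rot": [0,0,-0.1956],"grip": -1},
  {"linear": [0.495,-0.813,-0.7],"rot": [0,0,-0.1956],"grip": -1},
  {"linear": [0.495,-0.813,-0.7],"rot": [0,0,-0.1956],"grip": -1},
  {"linear": [0.495,-0.813,-0.7],"rot": [0,0,-0.1956],"grip": -1},
  {"linear": [0.495,-0.813,-0.7],"rot": [0,0,-0.1956],"grip": -1},
])

```text
time: 4.0
ee_pos: [0.586, -0.2554, 0.1414]
eef_rot: [0.896, 0.443, 0.001, -0.0]
ft_force: [-0.3, -0.3, 0.9]
width: 0.0871
```

Run:
```python
from h import *
s=r.read_state();print(s['ee_pos'],s['eef_rot'],s['joint_positions'].round(2))
t=shot('top');q=shot('side')
tip=s['ee_pos']-[0,0,.0]
print(proj(t,tip),proj(q,tip))
a=cv2.resize(t['frame'][140:240,280:400],(480,400),interpolation=cv2.INTER_CUBIC);b=cv2.resize(q['frame'][130:210,220:316][:, :],(320,267),interpolation=cv2.INTER_CUBIC)
b=np.vstack([b,np.zeros((133,320,3),np.uint8)])
cv2.imwrite('pics/g1.png',np.hstack([a,b])[...,::-1])
```

```text
[ 0.5860442  -0.25541526  0.14141673] [ 8.96299805e-01  4.43448213e-01  5.38609780e-04 -2.27348233e-04] [-0.25  0.51  0.81  1.55 -0.38  1.25 -0.03]
[[347.21028268 180.55301329]] [[258.5503164 148.442459 ]]
```

View pics/g1.png

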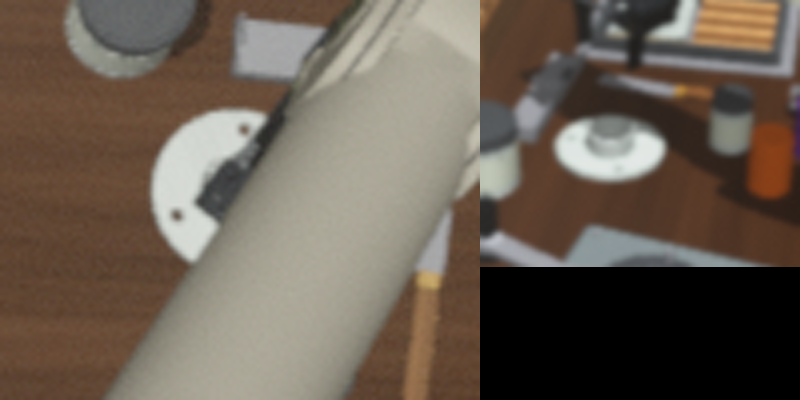

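The top crop shows the forearm hiding half of the plate. In the side crop the fingers straddle about column 259, directly over the cup as projected. I'll descend in two stages.

Emit:
apply_moves([
  {"linear": [0,0,-0.2],"rot": [0,0,0],"grip": -1},
  {"linear": [0,0,-0.2],"rot": [0,0,0],"grip": -1},
  {"linear": [0,0,-0.2],"rot": [0,0,0],"grip": -1},
  {"linear": [0,0,-0.2],"rot": [0,0,0],"grip": -1},
])

```text
time: 4.5
ee_pos: [0.5858, -0.2575, 0.0829]
eef_rot: [0.897, 0.443, 0.001, 0.001]
ft_force: [0.5, -0.2, 1.3]
width: 0.0871
```

Run:
```python
from h import *
from scipy.spatial.transform import Rotation as R
s=r.read_state();print(s['ee_pos'],np.degrees(np.arctan2(*R.from_quat(s['eef_rot']).as_matrix()[1::-1,1])),s['joint_positions'].round(2),s['joint_vel'].round(2))
```

```text
[ 0.58578437 -0.25745992  0.08289666] -37.453175464102145 [-0.23  0.57  0.78  1.6  -0.43  1.15 -0.  ] [ 0.   -0.01  0.01 -0.01 -0.   -0.    0.  ]
```

Emit:
apply_moves([
  {"linear": [0,-0.007,-0.1],"rot": [0,0,0],"grip": -1},
  {"linear": [0,-0.007,-0.18],"rot": [0,0,0],"grip": -1},
  {"linear": [0,-0.007,-0.18],"rot": [0,0,0],"grip": -1},
  {"linear": [0,-0.007,-0.18],"rot": [0,0,0],"grip": -1},
])

```text
time: 4.9
ee_pos: [0.5859, -0.2601, 0.0289]
eef_rot: [0.897, 0.442, 0.001, 0.001]
ft_force: [-0.4, -0.5, -0.3]
width: 0.0873
```

Emit:
apply_moves([
  {"linear": [0,0,0],"rot": [0,0,0],"grip": 1},
  {"linear": [0,0,0],"rot": [0,0,0],"grip": 1},
  {"linear": [0,0,0],"rot": [0,0,0],"grip": 1},
  {"linear": [0,0,0],"rot": [0,0,0],"grip": 1},
  {"linear": [0,0,0],"rot": [0,0,0],"grip": 1},
], newtons=40)

```text
time: 5.4
ee_pos: [0.5851, -0.2597, 0.0272]
eef_rot: [0.897, 0.442, 0.0, 0.0]
ft_force: [-0.3, 0.0, 0.8]
width: 0.0547
```

Width 0.0547 is less than the 68 mm cup, so I'll look before doing anything else.

Run:
```python
from h import *
t=shot('top');q=shot('side')
s=r.read_state();print(s['width'],s['ee_pos'],s['ft_force'])
a=cv2.resize(t['frame'][150:230,290:380],(400,356),interpolation=cv2.INTER_CUBIC);b=cv2.resize(q['frame'][140:200,225:295],(400,356),interpolation=cv2.INTER_CUBIC)
cv2.imwrite('pics/g2.png',np.hstack([a,b])[...,::-1])
```

```text
0.047053838507839854 [ 0.58500313 -0.25966221  0.02702528] [ 0.02853008  0.07313326 -0.36093481]
```

View pics/g2.png

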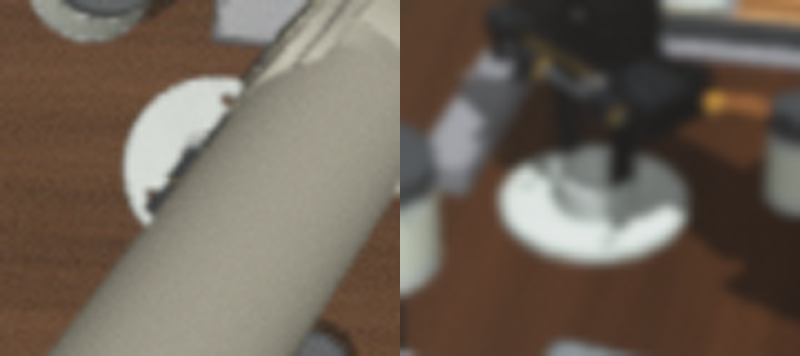

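The crop suggests the fingertips are inside or behind the cup rim, near (254,166) and (263,172). I'll overlay the predicted pad positions and the cup outline to settle which.

Run:
```python
from h import *
t=shot('top');q=shot('side')
s=r.read_state();print(s['width'])
p=s['ee_pos'];a0=np.radians(-37.6);d=np.array([np.cos(a0),np.sin(a0),0]);w=s['width']/2
out=[]
for c,(x0,y0,W,H) in((t,(300,150,80,80)),(q,(225,145,70,60))):
    f=400/W;im=np.ascontiguousarray(cv2.resize(c['frame'][y0:y0+H,x0:x0+W],(400,int(H*f)),interpolation=cv2.INTER_CUBIC))
    P=lambda X:((proj(c,X)-[x0,y0]+.5)*f).astype(np.int32)
    th=np.linspace(0,2*np.pi,60)
    for R_,z,col in((.034,.036,(255,0,0)),(.034,.008,(255,160,0)),(.075,.008,(0,255,0))):
        cv2.polylines(im,[P(np.c_[.5855+R_*np.cos(th),-.2595+R_*np.sin(th),0*th+z])],True,col,1)
    for sg in(1,-1):
        for k in (0,.015):
            cv2.polylines(im,[P(np.array([p+sg*(w+k)*d-[0,0,.017],p+sg*(w+k)*d+[0,0,.03]]))],False,(255,0,255) if k==0 else (0,255,255),2)
    out.append(np.vstack([im,np.zeros((400-im.shape[0],400,3),np.uint8)]))
cv2.imwrite('pics/g3.png',np.hstack(out)[...,::-1])
```

```text
0.03884747578667397
```

View pics/g3.png

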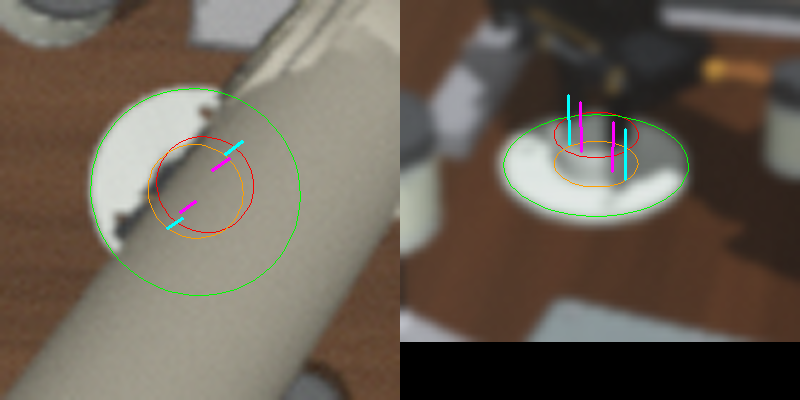

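Emit:
apply_moves([
  {"linear": [0,0,0],"rot": [0,0,0],"grip": -1},
  {"linear": [0,0,0],"rot": [0,0,0],"grip": -1},
  {"linear": [0,0,0],"rot": [0,0,0],"grip": -1},
  {"linear": [0,0,0],"rot": [0,0,0],"grip": -1},
])

```text
time: 6.0
ee_pos: [0.585, -0.2597, 0.027]
eef_rot: [0.897, 0.442, 0.0, 0.0]
ft_force: [-0.6, -0.2, -0.2]
width: 0.0632
```

Run:
```python
from h import *
t=shot('top');q=shot('side')
s=r.read_state();print(s['time'],s['width'],s['ee_pos'],s['ft_force'],s['torque'])
a=cv2.resize(t['frame'][150:230,290:380],(400,356),interpolation=cv2.INTER_CUBIC);b=cv2.resize(q['frame'][145:187,235:282],(400,356),interpolation=cv2.INTER_CUBIC)
cv2.imwrite('pics/g4.png',np.hstack([a,b])[...,::-1])
```

```text
6.1 0.07095556828054578 [ 0.58500632 -0.25968224  0.02700377] [-0.30039633  0.34908857 -0.38406511] [-0.09938833  0.13217028 -0.00452408]
```

View pics/g4.png

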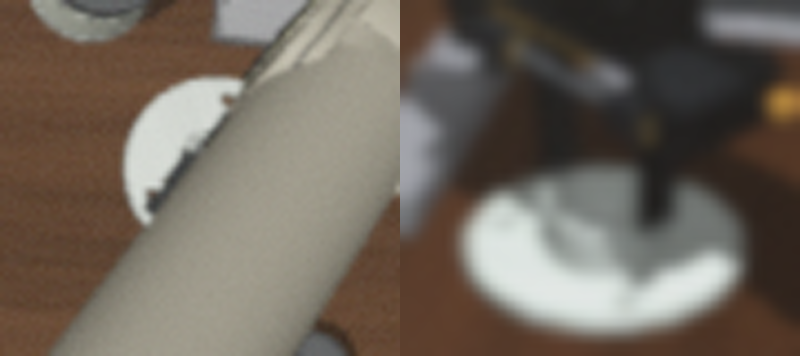

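In the side crop the near finger ends at about (265,171.5). A tip at z = 0.010 should end near row 176, so the tips really stand about 20 mm higher, around the rim's height, and closed above the cup. I'll reopen and feel downward gently.

Emit:
apply_moves([
  {"linear": [0,0,0],"rot": [0,0,0],"grip": -1},
  {"linear": [0,0,0],"rot": [0,0,0],"grip": -1},
  {"linear": [0,0,-0.007],"rot": [0,0,0],"grip": -1},
  {"linear": [0,0,-0.01],"rot": [0,0,0],"grip": -1},
  {"linear": [0,0,-0.013],"rot": [0,0,0],"grip": -1},
])

```text
time: 6.6
ee_pos: [0.585, -0.2596, 0.0229]
eef_rot: [0.897, 0.442, -0.0, -0.0]
ft_force: [-0.6, 0.2, -0.1]
width: 0.0867
```

Emit:
apply_moves([
  {"linear": [0,0,-0.007],"rot": [0,0,0],"grip": -1},
  {"linear": [0,0,-0.013],"rot": [0,0,0],"grip": -1},
])

```text
time: 6.8
ee_pos: [0.585, -0.2597, 0.019]
eef_rot: [0.897, 0.442, 0.0, 0.0]
ft_force: [-0.3, 0.3, -0.1]
width: 0.0868
```

No contact, although the stated geometry would already put the tips inside the plate. So the tips are higher than stated, and I'll keep feeling down.

Emit:
apply_moves([
  {"linear": [0,0,-0.01],"rot": [0,0,0],"grip": -1},
  {"linear": [0,0,-0.017],"rot": [0,0,0],"grip": -1},
])

```text
time: 7.0
ee_pos: [0.5849, -0.2596, 0.0137]
eef_rot: [0.897, 0.442, -0.0, -0.0]
ft_force: [-0.4, -0.5, -0.2]
width: 0.0869
```

Emit:
apply_moves([
  {"linear": [0,0,-0.01],"rot": [0,0,0],"grip": -1},
  {"linear": [0,0,-0.017],"rot": [0,0,0],"grip": -1},
])

```text
time: 7.2
ee_pos: [0.5849, -0.2596, 0.0086]
eef_rot: [0.897, 0.442, -0.0, -0.0]
ft_force: [-0.4, -0.1, 0.2]
width: 0.0869
```

Run:
```python
from h import *
q=shot('side');t=shot('top')
s=r.read_state();print(s['time'],s['width'],s['ee_pos'],s['ft_force'],s['joint_positions'].round(3))
b=cv2.resize(q['frame'][115:187,235:295],(500,600),interpolation=cv2.INTER_CUBIC)
cv2.imwrite('pics/g5.png',b[...,::-1])
```

```text
7.3 0.08714432267778387 [ 0.584814   -0.25958255  0.00858063] [-0.17564714  0.02820606  0.60124705] [-0.188  0.652  0.727  1.65  -0.49   1.031  0.041]
```

View pics/g5.png

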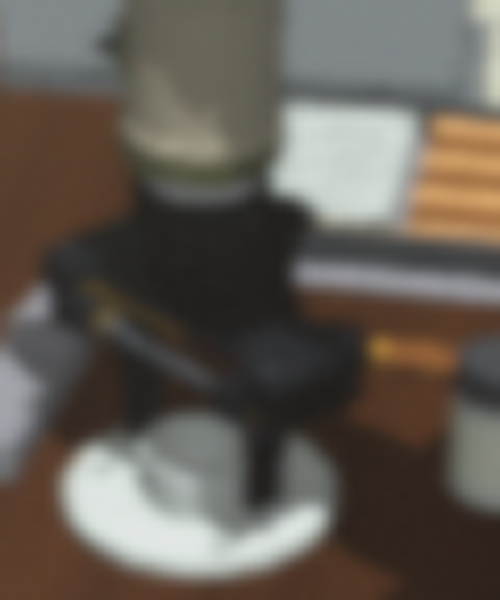

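The near finger now reaches down beside the cup, its tip at about (265,175.6), just above the plate. The fingertips are effectively at TCP height rather than 17 mm ahead of it. Closing now.

Emit:
apply_moves([
  {"linear": [0,0,0],"rot": [0,0,0],"grip": 1},
  {"linear": [0,0,0],"rot": [0,0,0],"grip": 1},
  {"linear": [0,0,0],"rot": [0,0,0],"grip": 1},
  {"linear": [0,0,0],"rot": [0,0,0],"grip": 1},
  {"linear": [0,0,0],"rot": [0,0,0],"grip": 1},
], newtons=40)

```text
time: 7.8
ee_pos: [0.5852, -0.2598, 0.0091]
eef_rot: [0.897, 0.442, 0.0, 0.0]
ft_force: [0.4, -1.2, 0.5]
width: 0.0666
```

Emit:
apply_moves([
  {"linear": [0,0,0.05],"rot": [0,0,0],"grip": 1},
  {"linear": [0,0,0.1],"rot": [0,0,0],"grip": 1},
  {"linear": [0,0,0.1],"rot": [0,0,0],"grip": 1},
])

```text
time: 8.1
ee_pos: [0.5863, -0.2605, 0.0419]
eef_rot: [0.897, 0.442, 0.001, 0.001]
ft_force: [0.7, -0.7, -4.2]
width: 0.0666
```

It is gripped at 66.6 mm and the force shows about 4 N of weight. Carrying it over the turntable.

Emit:
apply_moves([
  {"linear": [0,0,0.17],"rot": [0,0,0],"grip": 1},
  {"linear": [0,0,0.34],"rot": [0,0,0],"grip": 1},
  {"linear": [-0.03,0.12,0.5],"rot": [0,0,0.02],"grip": 1},
  {"linear": [-0.06,0.24,0.54],"rot": [0,0,0.04],"grip": 1},
  {"linear": [-0.1,0.36,0.54],"rot": [0,0,0.06],"grip": 1},
  {"linear": [-0.14,0.48,0.54],"rot": [0,0,0.07],"grip": 1},
  {"linear": [-0.17,0.6,0.54],"rot": [0,0,0.08],"grip": 1},
  {"linear": [-0.2,0.72,0.54],"rot": [0,0,0.09],"grip": 1},
  {"linear": [-0.2,0.82,0.54],"rot": [0,0,0.1],"grip": 1},
  {"linear": [-0.2,0.82,0.54],"rot": [0,0,0.1],"grip": 1},
])

```text
time: 9.1
ee_pos: [0.5246, -0.0084, 0.201]
eef_rot: [0.814, 0.581, 0.001, -0.001]
ft_force: [-0.4, 0.5, -4.4]
width: 0.0666
```

```bash
cat >> h.py <<'E'
from scipy.spatial.transform import Rotation as R
def st(tgt=None,jaw=None):
    s=r.read_state();m=R.from_quat(s['eef_rot']).as_matrix();y=np.degrees(np.arctan2(m[1,1],m[0,1]))
    print(s['time'],'p',s['ee_pos'].round(4),'jaw',y.round(2),'tilt',np.degrees(np.arccos(-m[2,2])).round(2),'F',s['ft_force'].round(1),'w',s['width'].round(4),'q',s['joint_positions'].round(2))
    if tgt is not None: print('linear',((np.array(tgt)-s['ee_pos'])/.3).round(4),'rotz',None if jaw is None else ((jaw-y)/180).round(4))
E
python3 -c "
from h import *
st((.463,.143,.2),-37.5+27.8)"
```

```text
Traceback (most recent call last):
  File "h.py", line 25, in st
    print(s['time'],'p',s['ee_pos'].round(4),'jaw',y.round(2),'tilt',np.degrees(np.arccos(-m[2,2])).round(2),'F',s['ft_force'].round(1),'w',s['width'].round(4),'q',s['joint_positions'].round(2))
                                                                                                                                            ^^^^^^^^^^^^^^^^
AttributeError: 'float' object has no attribute 'round'
```

Emit:
apply_moves([
  {"linear": [-0.06,0.15,0],"rot": [0,0,0.02],"grip": 1},
  {"linear": [-0.13,0.3,0],"rot": [0,0,0.04],"grip": 1},
  {"linear": [-0.19,0.44,-0.03],"rot": [0,0,0.0515],"grip": 1},
  {"linear": [-0.205,0.505,-0.1],"rot": [0,0,0.0515],"grip": 1},
  {"linear": [-0.205,0.505,-0.17],"rot": [0,0,0.0515],"grip": 1},
  {"linear": [-0.205,0.505,-0.17],"rot": [0,0,0.0515],"grip": 1},
  {"linear": [-0.205,0.505,-0.17],"rot": [0,0,0.0515],"grip": 1},
])

```text
time: 9.8
ee_pos: [0.4638, 0.1368, 0.1504]
eef_rot: [0.768, 0.641, -0.0, 0.0]
ft_force: [0.5, -1.2, -3.5]
width: 0.0667
```

```bash
sed -i "s/s\['width'\].round(4)/round(s['width'],4)/" h.py && python3 -c "
from m import *
st((.463,.143,.125),-37.5+27.8)
t=shot('top');q=shot('side')
s=r.read_state();z=s['ee_pos'][2]-.001
y=np.radians(20.2)
for c in(t,q): print(proj(c,tripat((*s['ee_pos'][:2],y),z)).round(1).tolist())
a=cv2.resize(t['frame'][175:255,180:270],(450,400),interpolation=cv2.INTER_CUBIC);b=cv2.resize(q['frame'][180:250,235:305],(340,340),interpolation=cv2.INTER_CUBIC)
b=np.vstack([b,np.zeros((60,340,3),np.uint8)])
cv2.imwrite('pics/p1.png',np.hstack([a,b])[...,::-1])
"
```

```text
9.8 p [0.4638 0.1368 0.1504] jaw -10.3 tilt 0.02 F [ 0.5 -1.2 -3.5] w 0.0667 q [-0.94  0.05  0.58  1.93 -0.03  1.17 -0.53]
linear [-0.0025  0.0206 -0.0848] rotz 0.0033
[[217.7, 197.9], [210.9, 229.3], [241.6, 218.8]]
[[255.2, 205.6], [282.9, 212.1], [276.8, 194.6]]
```

View pics/p1.png

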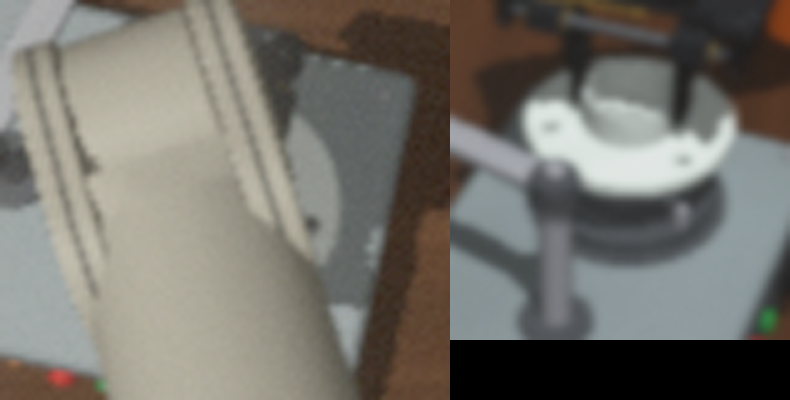

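The plate hangs level. Visible holes are at side (256,206) and (283,213) and top (242,219.5), matching the predicted projections. I'll fit them numerically.

```bash
python3 -c "
from m import *
t=shot('top');q=shot('side')
p=r.read_state()['ee_pos'];z=p[2]-.0011
ot=[blob(t,(242,219.4),-1,3)];os=[blob(q,(255.6,205.5),-1,2),blob(q,(282.8,212.5),-1,2)]
print(ot,os)
for o in([(t,ot),(q,os)],[(q,os)]):
    x,e=fit(o,z,p[:2]);print((x[:2]-p[:2]).round(4),np.degrees(x[2])%120,e.round(2).tolist())
sp=blob(q,(282.7,222),1,2);print('side pin',sp)
"
```

```text
[array([241.88691709, 219.23779947])] [array([255.11967091, 205.62453254]), array([282.64061241, 212.47703465])]
[ 0.0001 -0.0006] 19.16971351935699 [[-0.26, -0.05], [0.09, -0.19], [0.01, -0.25]]
[0.0001 0.0006] 19.135520136365987 [[0.03, 0.02], [-0.03, -0.02]]
side pin [282.38516533 223.22698838]
```

Emit:
apply_moves([
  {"linear": [-0.0027,0.0207,0],"rot": [0,0,0.0044],"grip": 1},
  {"linear": [-0.0027,0.0207,-0.04],"rot": [0,0,0.0044],"grip": 1},
  {"linear": [-0.0027,0.0207,-0.075],"rot": [0,0,0.0044],"grip": 1},
  {"linear": [-0.0027,0.0207,-0.075],"rot": [0,0,0.0044],"grip": 1},
])

```text
time: 10.4
ee_pos: [0.4614, 0.1434, 0.1254]
eef_rot: [0.763, 0.647, -0.002, -0.0]
ft_force: [-0.1, -0.2, -4.5]
width: 0.0666
```

```bash
python3 -c "
from h import *
st((.463,.143,.118),-9.5)"
```

```text
10.4 p [0.4614 0.1434 0.1254] jaw -9.42 tilt 0.2 F [-0.1 -0.2 -4.5] w 0.0666 q [-0.94  0.09  0.58  1.96 -0.05  1.11 -0.51]
linear [ 0.0053 -0.0014 -0.0246] rotz -0.0005
```

Emit:
apply_moves([
  {"linear": [0.005,-0.001,-0.008],"rot": [0,0,0],"grip": 1},
  {"linear": [0.005,-0.001,-0.016],"rot": [0,0,0],"grip": 1},
  {"linear": [0.005,-0.001,-0.024],"rot": [0,0,0],"grip": 1},
  {"linear": [0.005,-0.001,-0.024],"rot": [0,0,0],"grip": 1},
])

```text
time: 10.8
ee_pos: [0.4641, 0.1437, 0.1201]
eef_rot: [0.763, 0.647, -0.0, -0.0]
ft_force: [0.4, 0.1, -4.3]
width: 0.0664
```

```bash
python3 -c "
from h import *
st((.463,.143,.112),-9.5)"
```

```text
10.8 p [0.4641 0.1437 0.1201] jaw -9.42 tilt 0.01 F [ 0.4  0.1 -4.3] w 0.0664 q [-0.94  0.1   0.58  1.96 -0.06  1.1  -0.5 ]
linear [-0.0037 -0.0023 -0.0269] rotz -0.0004
```

Emit:
apply_moves([
  {"linear": [-0.003,-0.002,-0.006],"rot": [0,0,0],"grip": 1},
  {"linear": [-0.003,-0.002,-0.013],"rot": [0,0,0],"grip": 1},
  {"linear": [-0.003,-0.002,-0.013],"rot": [0,0,0],"grip": 1},
])

```text
time: 11.1
ee_pos: [0.4633, 0.143, 0.1162]
eef_rot: [0.763, 0.647, 0.0, 0.0]
ft_force: [1.0, -0.4, -5.7]
width: 0.0667
```

```bash
python3 -c "
from h import *
st((.463,.143,.112),-9.5)"
```

```text
11.1 p [0.4633 0.143  0.1162] jaw -9.43 tilt 0.01 F [ 1.  -0.4 -5.7] w 0.0667 q [-0.94  0.1   0.58  1.97 -0.06  1.09 -0.5 ]
linear [-0.0011  0.0001 -0.014 ] rotz -0.0004
```

Already 6 mm below the pin tops with no reaction, so the pins are in the holes. Continuing down.

Emit:
apply_moves([
  {"linear": [0,0,-0.008],"rot": [0,0,0],"grip": 1},
  {"linear": [0,0,-0.016],"rot": [0,0,0],"grip": 1},
  {"linear": [0,0,-0.024],"rot": [0,0,0],"grip": 1},
  {"linear": [0,0,-0.024],"rot": [0,0,0],"grip": 1},
])

```text
time: 11.5
ee_pos: [0.4634, 0.143, 0.1089]
eef_rot: [0.763, 0.647, -0.0, 0.0]
ft_force: [1.7, -0.5, -3.8]
width: 0.0667
```

```bash
python3 -c "
from h import *
st((.463,.143,.104),-9.5)"
```

```text
11.5 p [0.4634 0.143  0.1089] jaw -9.43 tilt 0.02 F [ 1.7 -0.5 -3.8] w 0.0667 q [-0.94  0.11  0.58  1.98 -0.07  1.07 -0.49]
linear [-0.0012  0.0001 -0.0163] rotz -0.0004
```

Emit:
apply_moves([
  {"linear": [0,0,-0.006],"rot": [0,0,0],"grip": 1},
  {"linear": [0,0,-0.012],"rot": [0,0,0],"grip": 1},
  {"linear": [0,0,-0.016],"rot": [0,0,0],"grip": 1},
  {"linear": [0,0,-0.016],"rot": [0,0,0],"grip": 1},
])

```text
time: 11.9
ee_pos: [0.4634, 0.1431, 0.1043]
eef_rot: [0.763, 0.647, 0.0, 0.0]
ft_force: [1.1, -1.4, -4.2]
width: 0.0664
```

```bash
python3 -c "
from h import *
st((.463,.143,.104),-9.5)"
```

```text
11.9 p [0.4634 0.1431 0.1043] jaw -9.42 tilt 0.01 F [ 1.1 -1.4 -4.2] w 0.0664 q [-0.94  0.12  0.58  1.98 -0.07  1.06 -0.49]
linear [-0.0013 -0.0002 -0.0009] rotz -0.0004
```

Emit:
apply_moves([
  {"linear": [0,0,-0.005],"rot": [0,0,0],"grip": 1},
  {"linear": [0,0,-0.008],"rot": [0,0,0],"grip": 1},
  {"linear": [0,0,-0.008],"rot": [0,0,0],"grip": 1},
])

```text
time: 12.2
ee_pos: [0.4635, 0.1431, 0.1039]
eef_rot: [0.763, 0.647, 0.0, -0.001]
ft_force: [-10.7, -6.3, 22.9]
width: 0.0665
```

Emit:
apply_moves([
  {"linear": [0,0,0],"rot": [0,0,0],"grip": -1},
  {"linear": [0,0,0],"rot": [0,0,0],"grip": -1},
  {"linear": [0,0,0],"rot": [0,0,0],"grip": -1},
  {"linear": [0,0,0],"rot": [0,0,0],"grip": -1},
  {"linear": [0,0,0.1],"rot": [0,0,0],"grip": -1},
  {"linear": [0,0,0.26],"rot": [0,0,0],"grip": -1},
  {"linear": [0,0,0.42],"rot": [0,0,0],"grip": -1},
  {"linear": [0,-0.1,0.5],"rot": [0,0,0],"grip": -1},
  {"linear": [0,-0.3,0.5],"rot": [0,0,0],"grip": -1},
  {"linear": [0,-0.5,0.5],"rot": [0,0,0],"grip": -1},
  {"linear": [0,-0.7,0.5],"rot": [0,0,0],"grip": -1},
  {"linear": [0,-0.7,0.5],"rot": [0,0,0],"grip": -1},
])

```text
time: 13.4
ee_pos: [0.4628, -0.0708, 0.2522]
eef_rot: [0.764, 0.645, 0.001, 0.0]
ft_force: [0.2, 0.3, 0.4]
width: 0.0869
```

```bash
python3 -c "
from m import *
st()
t=shot('top');q=shot('side')
for c,n in((t,'top'),(q,'side')):
    print(n,[(np.round(d['location'],1).tolist(),round(d['p'],2),onz(c,d['location'],.103).round(4)) for d in r.spot_point('cup_floor',c)[:2]])
    print('pins expected',proj(c,tripat((.463,.143,np.radians(20.2)),.113)).round(1).tolist())
    print('tin',[(np.round(d['location'],1).tolist(),round(d['p'],2),onz(c,d['location'],.0).round(4)) for d in r.spot_point('tin',c)[:3]])
a=cv2.resize(t['frame'][175:295,180:380],(600,360),interpolation=cv2.INTER_CUBIC);b=cv2.resize(q['frame'][150:240,235:335],(600,540),interpolation=cv2.INTER_CUBIC)
b=b[300:540]
cv2.imwrite('pics/p2.png',np.vstack([a,b])[...,::-1])
"
```

```text
13.4 p [ 0.4628 -0.0708  0.2522] jaw -9.62 tilt 0.06 F [0.2 0.3 0.4] w 0.0869 q [-0.79 -0.11  0.8   1.83  0.08  1.39 -0.17]
top [([223.3, 214.0], 0.6, array([0.4729, 0.1413, 0.103 ]))]
pins expected [[216.9, 199.9], [210.4, 230.4], [240.1, 220.2]]
tin [([353.4, 232.7], 0.84, array([ 0.4272, -0.3112,  0.    ])), ([353.7, 268.7], 0.72, array([ 0.3028, -0.3096,  0.    ]))]
side [([271.3, 219.0], 0.72, array([0.4606, 0.1623, 0.103 ]))]
pins expected [[255.4, 215.0], [282.6, 221.6], [276.7, 203.8]]
tin [([307.8, 187.9], 0.71, array([ 0.353 , -0.1954,  0.    ])), ([294.9, 172.3], 0.66, array([ 0.4225, -0.3104,  0.    ])), ([319.5, 170.6], 0.56, array([ 0.3096, -0.3469,  0.    ]))]
```

View pics/p2.png

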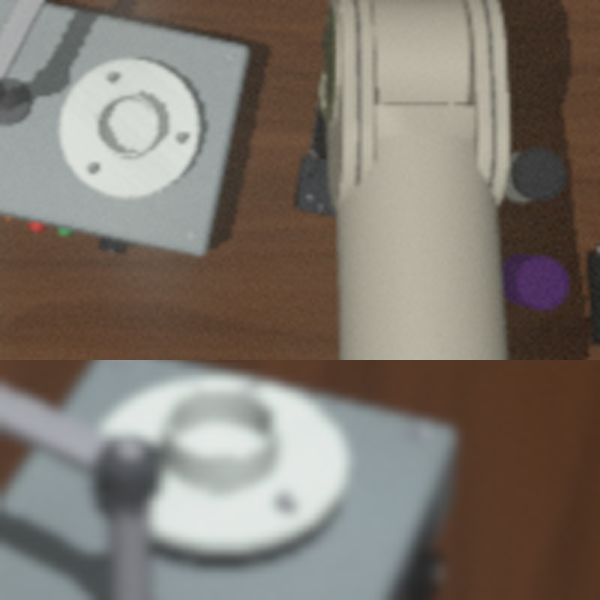

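The plate sits flat and centred. Contact came at z 0.1039 against 0.1041 expected, and the pins show in the holes at crop (114,77), (183,138) and (94,168). Now the tin: I'll locate the lid in both views.

```bash
python3 -c "
from m import *
t=shot('top');q=shot('side')
def ell(c,p0,win,f):
    m=np.zeros(c['frame'].shape[:2],np.uint8);x,y=p0
    sl=np.s_[y-win:y+win+1,x-win:x+win+1];m[sl]=f(c['frame'][sl].astype(int))
    k,l,stt,ce=cv2.connectedComponentsWithStats(m);i=l[y,x]
    print('comp',stt[i],ce[i].round(2));return ce[i],stt[i]
g=t['frame'];print(g[232,360],g[232,350],g[225,372],g[240,345]);h=q['frame'];print(h[157,297],h[168,297])
dark=lambda a:((a.max(2)-a.min(2)<14)&(a.max(2)<105)).astype(np.uint8)
light=lambda a:((a.max(2)-a.min(2)<30)&(a.mean(2)>105)).astype(np.uint8)
ct,_=ell(t,(360,232),14,dark);print('lid z.08',onz(t,ct,.08))
cs,_=ell(q,(296,158),12,dark);cb,sb=ell(q,(296,168),13,light)
d=onz(t,ct,.08)
for x in([*d[:2],.08],[*d[:2],0]): print('proj',proj(t,x),proj(q,x))
print('holder disc',end='');cc,_=ell(t,(231,226),26,lambda a:(a.mean(2)>190).astype(np.uint8))
"
```

```text
[64 65 65] [75 76 72] [98 68 49] [75 64 54]
[48 46 47] [131 134 122]
comp [346 224  23  19 312] [357.57 232.99]
lid z.08 [ 0.42237136 -0.30271329  0.08      ]
comp [290 156  11   9  92] [295.16 160.24]
comp [290 165  11  11 102] [294.85 169.42]
proj [[357.57371795 232.98717949]] [[295.74509445 158.5204709 ]]
proj [[351.02580829 234.02285453]] [[294.75370705 173.18295526]]
holder disccomp [ 205  200   41   41 1018] [223.69 219.81]
```

Best estimate of the tin is (0.423, -0.308). I'll centre it with a light squeeze across one axis, then grip across the other.

Emit:
apply_moves([
  {"linear": [-0.133,-0.79,-0.3],"rot": [0,0,0.353],"grip": -1},
  {"linear": [-0.133,-0.79,-0.3],"rot": [0,0,0.353],"grip": -1},
  {"linear": [-0.133,-0.79,-0.3],"rot": [0,0,0.353],"grip": -1},
  {"linear": [-0.133,-0.79,-0.3],"rot": [0,0,0.353],"grip": -1},
  {"linear": [-0.133,-0.79,-0.3],"rot": [0,0,0.353],"grip": -1},
  {"linear": [-0.133,-0.79,-0.3],"rot": [0,0,0.353],"grip": -1},
  {"linear": [-0.133,-0.79,-0.3],"rot": [0,0,0.353],"grip": -1},
  {"linear": [-0.133,-0.79,-0.3],"rot": [0,0,0.353],"grip": -1},
  {"linear": [-0.133,-0.79,-0.3],"rot": [0,0,0.353],"grip": -1},
  {"linear": [-0.133,-0.79,-0.3],"rot": [0,0,0.353],"grip": -1},
  {"linear": [-0.133,-0.79,-0.3],"rot": [0,0,0.353],"grip": -1},
  {"linear": [-0.133,-0.79,-0.3],"rot": [0,0,0.353],"grip": -1},
])

```text
time: 15.0
ee_pos: [0.4238, -0.3032, 0.162]
eef_rot: [0.309, 0.951, 0.0, 0.0]
ft_force: [0.3, -0.3, 0.6]
width: 0.087
```

```bash
python3 -c "
from m import *
st((.423,-.308,.045),54)
q=shot('side');t=shot('top')
for c in (q,t):
    print([(np.round(d['location'],1).tolist(),round(d['p'],2),onz(c,d['location'],0).round(4)) for d in r.spot_point('tin',c)[:4]])
"
```

```text
15.0 p [ 0.4238 -0.3032  0.162 ] jaw 54.0 tilt 0.02 F [ 0.3 -0.3  0.6] w 0.087 q [-0.39  0.2   1.04  1.84 -0.19  1.2   1.65]
linear [-0.0028 -0.0159 -0.39  ] rotz -0.0
[([320.6, 174.7], 0.73, array([ 0.3027, -0.3125,  0.    ])), ([307.0, 187.4], 0.55, array([ 0.3568, -0.1986,  0.    ])), ([296.3, 174.0], 0.49, array([ 0.4145, -0.2971,  0.    ]))]
[([328.6, 250.4], 0.86, array([ 0.3636, -0.2229,  0.    ])), ([352.7, 231.1], 0.62, array([ 0.4328, -0.3088,  0.    ])), ([350.4, 269.2], 0.54, array([ 0.3009, -0.2981,  0.    ]))]
```

Emit:
apply_moves([
  {"linear": [-0.005,-0.013,-0.1],"rot": [0,0,0],"grip": -1},
  {"linear": [-0.005,-0.013,-0.22],"rot": [0,0,0],"grip": -1},
  {"linear": [-0.005,-0.013,-0.32],"rot": [0,0,0],"grip": -1},
  {"linear": [-0.005,-0.013,-0.39],"rot": [0,0,0],"grip": -1},
  {"linear": [-0.005,-0.013,-0.39],"rot": [0,0,0],"grip": -1},
])

```text
time: 15.7
ee_pos: [0.4203, -0.3068, 0.0428]
eef_rot: [0.308, 0.951, -0.0, -0.002]
ft_force: [-0.4, -0.5, 0.4]
width: 0.0869
```

Emit:
apply_moves([
  {"linear": [0,0,0],"rot": [0,0,0],"grip": 1},
  {"linear": [0,0,0],"rot": [0,0,0],"grip": 1},
  {"linear": [0,0,0],"rot": [0,0,0],"grip": 1},
  {"linear": [0,0,0],"rot": [0,0,0],"grip": 1},
  {"linear": [0,0,0],"rot": [0,0,0],"grip": 1},
  {"linear": [0,0,0],"rot": [0,0,0],"grip": 1},
], newtons=8)

```text
time: 16.3
ee_pos: [0.4223, -0.3079, 0.0455]
eef_rot: [0.308, 0.951, 0.0, 0.0]
ft_force: [-0.8, 1.0, 6.2]
width: 0.0577
```

The tin is centred along one axis (57.7 mm). Release, turn 90°, grip again.

Emit:
apply_moves([
  {"linear": [0,0,0],"rot": [0,0,0],"grip": -1},
  {"linear": [0,0,0],"rot": [0,0,0],"grip": -1},
  {"linear": [0,0,0],"rot": [0,0,0],"grip": -1},
  {"linear": [0,0,0],"rot": [0,0,0],"grip": -1},
  {"linear": [0,0,0],"rot": [0,0,-0.5],"grip": -1},
  {"linear": [0,0,0],"rot": [0,0,-0.5],"grip": -1},
  {"linear": [0,0,0],"rot": [0,0,-0.5],"grip": -1},
  {"linear": [0,0,0],"rot": [0,0,-0.5],"grip": -1},
  {"linear": [0,0,0],"rot": [0,0,-0.5],"grip": -1},
  {"linear": [0,0,0],"rot": [0,0,-0.5],"grip": -1},
  {"linear": [0,0,0],"rot": [0,0,-0.5],"grip": -1},
  {"linear": [0,0,0],"rot": [0,0,-0.5],"grip": -1},
  {"linear": [0,0,0],"rot": [0,0,-0.5],"grip": -1},
  {"linear": [0,0,0],"rot": [0,0,-0.5],"grip": -1},
  {"linear": [0,0,0],"rot": [0,0,-0.5],"grip": -1},
  {"linear": [0,0,0],"rot": [0,0,-0.5],"grip": -1},
  {"linear": [0,0,0],"rot": [0,0,-0.5],"grip": -1},
])

```text
time: 18.0
ee_pos: [0.4219, -0.3077, 0.0449]
eef_rot: [0.89, 0.456, -0.0, 0.0]
ft_force: [-0.3, -0.3, 0.1]
width: 0.0869
```

```bash
python3 -c "
from m import *
st((.4223,-.3079,.043),-36)
"
```

```text
18.0 p [ 0.4219 -0.3077  0.0449] jaw -35.73 tilt 0.01 F [-0.3 -0.3  0.1] w 0.0869 q [-0.46  0.61  1.27  1.96 -0.67  1.08  0.48]
linear [ 0.0014 -0.0005 -0.0064] rotz -0.0015
```

Emit:
apply_moves([
  {"linear": [0.001,0,0],"rot": [0,0,0],"grip": 1},
  {"linear": [0.001,0,0],"rot": [0,0,0],"grip": 1},
  {"linear": [0.001,0,0],"rot": [0,0,0],"grip": 1},
  {"linear": [0.001,0,0],"rot": [0,0,0],"grip": 1},
  {"linear": [0.001,0,0],"rot": [0,0,0],"grip": 1},
  {"linear": [0.001,0,0],"rot": [0,0,0],"grip": 1},
  {"linear": [0.001,0,0],"rot": [0,0,0],"grip": 1},
], newtons=25)

```text
time: 18.7
ee_pos: [0.4227, -0.3081, 0.0453]
eef_rot: [0.89, 0.455, 0.0, 0.001]
ft_force: [3.1, -2.0, 2.3]
width: 0.0574
```

```bash
python3 -c "
from m import *
st()
"
```

```text
18.7 p [ 0.4227 -0.3081  0.0453] jaw -35.87 tilt 0.08 F [ 3.1 -2.   2.3] w 0.0574 q [-0.45  0.61  1.27  1.96 -0.67  1.08  0.48]
```

Emit:
apply_moves([
  {"linear": [0,0,0.03],"rot": [0,0,0],"grip": 1},
  {"linear": [0,0,0.08],"rot": [0,0,0],"grip": 1},
  {"linear": [0,0,0.2],"rot": [0,0,0],"grip": 1},
  {"linear": [0,0,0.34],"rot": [0,0,0],"grip": 1},
  {"linear": [0,0.05,0.5],"rot": [0,0,0.02],"grip": 1},
  {"linear": [0,0.15,0.6],"rot": [0,0,0.04],"grip": 1},
  {"linear": [0.02,0.3,0.6],"rot": [0,0,0.06],"grip": 1},
  {"linear": [0.04,0.45,0.6],"rot": [0,0,0.08],"grip": 1},
  {"linear": [0.05,0.6,0.6],"rot": [0,0,0.1],"grip": 1},
  {"linear": [0.06,0.75,0.6],"rot": [0,0,0.12],"grip": 1},
  {"linear": [0.06,0.85,0.6],"rot": [0,0,0.14],"grip": 1},
  {"linear": [0.06,0.85,0.6],"rot": [0,0,0.14],"grip": 1},
])

```text
time: 19.9
ee_pos: [0.4392, -0.0484, 0.2245]
eef_rot: [0.767, 0.642, -0.001, -0.001]
ft_force: [-0.5, -0.4, -3.4]
width: 0.0573
```

```bash
python3 -c "
from m import *
st((.4635,.1431,.19),-10)
"
```

```text
19.9 p [ 0.4392 -0.0484  0.2245] jaw -10.16 tilt 0.1 F [-0.5 -0.4 -3.4] w 0.0573 q [-0.99 -0.22  0.89  1.93  0.18  1.36 -0.33]
linear [ 0.0811  0.6382 -0.115 ] rotz 0.0009
```

Emit:
apply_moves([
  {"linear": [0.02,0.15,0],"rot": [0,0,0],"grip": 1},
  {"linear": [0.04,0.3,0],"rot": [0,0,0],"grip": 1},
  {"linear": [0.06,0.45,0],"rot": [0,0,0],"grip": 1},
  {"linear": [0.075,0.57,-0.04],"rot": [0,0,0],"grip": 1},
  {"linear": [0.081,0.638,-0.08],"rot": [0,0,0],"grip": 1},
  {"linear": [0.081,0.638,-0.08],"rot": [0,0,0],"grip": 1},
  {"linear": [0.081,0.638,-0.08],"rot": [0,0,0],"grip": 1},
  {"linear": [0.081,0.638,-0.08],"rot": [0,0,0],"grip": 1},
])

```text
time: 20.7
ee_pos: [0.4647, 0.137, 0.2013]
eef_rot: [0.771, 0.637, -0.0, 0.0]
ft_force: [0.3, 0.9, -2.9]
width: 0.0578
```

```bash
python3 -c "
from m import *
st((.4635,.1431,.18),-10)
q=shot('side');s=r.read_state()['ee_pos'];b=s-[0,0,.0453]
im=np.ascontiguousarray(cv2.resize(q['frame'][165:245,225:325],(750,600),interpolation=cv2.INTER_CUBIC));th=np.linspace(0,7,90)
P=lambda X:((proj(q,X)-[225,165]+.5)*7.5).astype(np.int32)
for ctr,rr,col in((b,.029,(255,0,255)),(b+[0,0,.08],.029,(255,0,255)),((.4635,.1431,.131),.034,(255,0,0)),((.4635,.1431,.103),.075,(0,255,0))):
    cv2.polylines(im,[P(np.c_[ctr[0]+rr*np.cos(th),ctr[1]+rr*np.sin(th),0*th+ctr[2]])],False,col,1)
cv2.imwrite('pics/p3.png',im[...,::-1])
"
```

```text
20.7 p [0.4647 0.137  0.2013] jaw -10.8 tilt 0.02 F [ 0.3  0.9 -2.9] w 0.0578 q [-1.13 -0.    0.76  1.87  0.    1.28 -0.56]
linear [-0.0039  0.0204 -0.071 ] rotz 0.0045
```

View pics/p3.png

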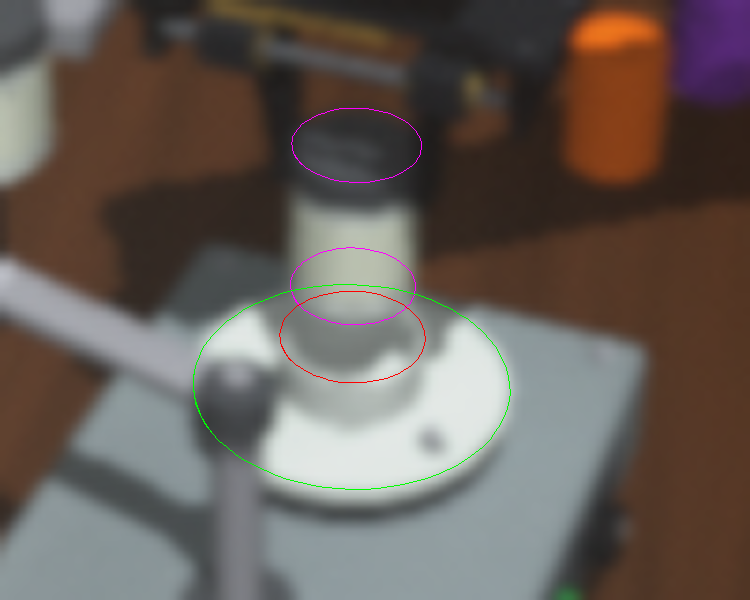

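The tin hangs upright, matching its overlay (lid near (356,145)), above the cup rim at about (352,337). Aligning over the cup centre now.

Emit:
apply_moves([
  {"linear": [-0.004,0.02,-0.02],"rot": [0,0,0],"grip": 1},
  {"linear": [-0.004,0.02,-0.05],"rot": [0,0,0],"grip": 1},
  {"linear": [-0.004,0.02,-0.05],"rot": [0,0,0],"grip": 1},
  {"linear": [-0.004,0.02,-0.05],"rot": [0,0,0],"grip": 1},
])

```text
time: 21.15
ee_pos: [0.4631, 0.1443, 0.1857]
eef_rot: [0.77, 0.638, -0.0, 0.0]
ft_force: [0.3, -0.4, -2.5]
width: 0.0574
```

```bash
python3 -c "
from m import *
st((.4635,.1431,.171),-10)
"
```

```text
21.15 p [0.4631 0.1443 0.1857] jaw -10.69 tilt 0.05 F [ 0.3 -0.4 -2.5] w 0.0574 q [-1.14  0.02  0.76  1.89 -0.01  1.24 -0.56]
linear [ 0.0014 -0.0041 -0.0488] rotz 0.0038
```

Emit:
apply_moves([
  {"linear": [0.001,-0.004,-0.01],"rot": [0,0,0],"grip": 1},
  {"linear": [0.001,-0.004,-0.02],"rot": [0,0,0],"grip": 1},
  {"linear": [0.001,-0.004,-0.03],"rot": [0,0,0],"grip": 1},
  {"linear": [0.001,-0.004,-0.04],"rot": [0,0,0],"grip": 1},
  {"linear": [0.001,-0.004,-0.04],"rot": [0,0,0],"grip": 1},
])

```text
time: 21.65
ee_pos: [0.4634, 0.1433, 0.1735]
eef_rot: [0.77, 0.638, -0.0, 0.0]
ft_force: [0.2, 0.1, -2.8]
width: 0.0577
```

```bash
python3 -c "
from m import *
st((.4635,.1431,.15),-10)
"
```

```text
21.65 p [0.4634 0.1433 0.1735] jaw -10.67 tilt 0.04 F [ 0.2  0.1 -2.8] w 0.0577 q [-1.13  0.03  0.76  1.9  -0.02  1.22 -0.55]
linear [ 0.0004 -0.0008 -0.0784] rotz 0.0037
```

Tin foot is about 3 mm below the rim level, with no reaction. Continuing down.

Emit:
apply_moves([
  {"linear": [0,-0.001,-0.012],"rot": [0,0,0],"grip": 1},
  {"linear": [0,-0.001,-0.024],"rot": [0,0,0],"grip": 1},
  {"linear": [0,-0.001,-0.036],"rot": [0,0,0],"grip": 1},
  {"linear": [0,-0.001,-0.036],"rot": [0,0,0],"grip": 1},
])

```text
time: 22.05
ee_pos: [0.4633, 0.1431, 0.1626]
eef_rot: [0.77, 0.638, -0.0, -0.0]
ft_force: [-1.0, 0.5, -3.1]
width: 0.0578
```

Emit:
apply_moves([
  {"linear": [0,0,-0.012],"rot": [0,0,0],"grip": 1},
  {"linear": [0,0,-0.024],"rot": [0,0,0],"grip": 1},
  {"linear": [0,0,-0.036],"rot": [0,0,0],"grip": 1},
  {"linear": [0,0,-0.036],"rot": [0,0,0],"grip": 1},
])

```text
time: 22.45
ee_pos: [0.4633, 0.143, 0.1518]
eef_rot: [0.77, 0.638, -0.0, 0.0]
ft_force: [0.6, 0.7, -4.5]
width: 0.0575
```

Emit:
apply_moves([
  {"linear": [0,0,-0.006],"rot": [0,0,0],"grip": 1},
  {"linear": [0,0,-0.012],"rot": [0,0,0],"grip": 1},
  {"linear": [0,0,-0.012],"rot": [0,0,0],"grip": 1},
])

```text
time: 22.75
ee_pos: [0.4636, 0.1431, 0.1486]
eef_rot: [0.77, 0.638, -0.0, 0.0]
ft_force: [0.4, 0.7, -4.4]
width: 0.0579
```

Emit:
apply_moves([
  {"linear": [0,0,-0.004],"rot": [0,0,0],"grip": 1},
  {"linear": [0,0,-0.004],"rot": [0,0,0],"grip": 1},
])

```text
time: 22.95
ee_pos: [0.4638, 0.1432, 0.1482]
eef_rot: [0.77, 0.638, 0.0, -0.0]
ft_force: [-2.1, 0.5, 3.9]
width: 0.0573
```

Contact with the floor at 0.1482, as expected. Releasing, rising clear, then measuring the knob.

Emit:
apply_moves([
  {"linear": [0,0,0],"rot": [0,0,0],"grip": -1},
  {"linear": [0,0,0],"rot": [0,0,0],"grip": -1},
  {"linear": [0,0,0],"rot": [0,0,0],"grip": -1},
  {"linear": [0,0,0],"rot": [0,0,0],"grip": -1},
  {"linear": [0,0,0.1],"rot": [0,0,0],"grip": -1},
  {"linear": [0,0,0.25],"rot": [0,0,0],"grip": -1},
  {"linear": [0,0,0.4],"rot": [0,0,0],"grip": -1},
  {"linear": [0,-0.1,0.5],"rot": [0,0,0],"grip": -1},
  {"linear": [0,-0.25,0.55],"rot": [0,0,0],"grip": -1},
  {"linear": [0,-0.4,0.55],"rot": [0,0,0],"grip": -1},
  {"linear": [0,-0.5,0.55],"rot": [0,0,0],"grip": -1},
  {"linear": [0,-0.5,0.55],"rot": [0,0,0],"grip": -1},
])

```text
time: 24.15
ee_pos: [0.4637, -0.0116, 0.313]
eef_rot: [0.772, 0.636, 0.001, -0.0]
ft_force: [-0.2, 0.1, 0.5]
width: 0.0871
```

```bash
python3 -c "
from m import *
st()
t=shot('top');q=shot('side')
for n in('keeper_hinge','keeper_knob','tin','cup_floor'):
    L=[r.spot_point(n,c) for c in(t,q)]
    z={'keeper_hinge':.208,'keeper_knob':.232}.get(n,.103)
    for c,l in zip((t,q),L): print(n,[(np.round(d['location'],1).tolist(),round(d['p'],2),onz(c,d['location'],z).round(3)) for d in l[:3]])
    if n[0]=='k' and L[0] and L[1]: print('tri',tri([(t,L[0][0]['location']),(q,L[1][0]['location'])]).round(4))
print('tin proj',proj(t,(.4635,.1431,.103)),proj(q,(.4635,.1431,.103)), 'lid',proj(t,(.4635,.1431,.183)),proj(q,(.4635,.1431,.183)))
h=np.array([.494,.2797])
for k in (1.2,1.3,1.4,1.5):
    a=np.radians(-102.6)+k;X=(*(h+.14*np.array([np.cos(a),np.sin(a)])),.232);print(k,np.round(X,4),proj(t,X).round(1),proj(q,X).round(1))
a=cv2.resize(t['frame'][140:240,155:255],(400,400),interpolation=cv2.INTER_CUBIC);b=cv2.resize(q['frame'][170:250,205:305],(400,320),interpolation=cv2.INTER_CUBIC)
b=np.vstack([b,np.zeros((80,400,3),np.uint8)])
cv2.imwrite('pics/k1.png',np.hstack([a,b])[...,::-1])
"
```

```text
24.15 p [ 0.4637 -0.0116  0.313 ] jaw -11.08 tilt 0.1 F [-0.2  0.1  0.5] w 0.0871 q [-1.05 -0.18  0.87  1.73  0.14  1.53 -0.38]
keeper_hinge [([174.3, 205.6], 0.63, array([0.485, 0.28 , 0.208])), ([387.6, 211.6], 0.62, array([ 0.481, -0.357,  0.208])), ([119.0, 240.2], 0.39, array([0.379, 0.435, 0.208]))]
keeper_hinge [([257.3, 217.8], 0.96, array([0.486, 0.287, 0.208])), ([326.5, 163.6], 0.21, array([ 0.289, -0.073,  0.208]))]
tri [0.4863 0.2809 0.203 ]
keeper_knob [([194.0, 163.2], 0.62, array([0.61 , 0.223, 0.232])), ([309.3, 146.6], 0.28, array([ 0.669, -0.119,  0.232]))]
keeper_knob [([220.4, 195.4], 0.59, array([0.619, 0.227, 0.232])), ([254.5, 215.8], 0.19, array([0.491, 0.307, 0.232]))]
tri [0.6153 0.2247 0.2292]
tin [([352.6, 268.0], 0.87, array([ 0.31 , -0.278,  0.103])), ([222.5, 217.6], 0.7, array([0.461, 0.144, 0.103])), ([328.9, 248.8], 0.51, array([ 0.368, -0.202,  0.103]))]
tin [([308.0, 186.0], 0.81, array([ 0.35 , -0.063,  0.103])), ([271.3, 218.1], 0.76, array([0.461, 0.157, 0.103])), ([320.9, 174.2], 0.76, array([ 0.304, -0.158,  0.103]))]
cup_floor [([222.4, 213.2], 0.96, array([0.475, 0.144, 0.103]))]
cup_floor [([272.2, 214.8], 0.58, array([0.461, 0.139, 0.103]))]
tin proj [[222.65588014 216.87537723]] [[271.35424619 215.44221096]] lid [[220.61931474 214.52367936]] [[271.8175949  197.48263122]]
1.2 [0.6103 0.2017 0.232 ] [[201.3 163.2]] [[225.1 191.1]]
1.3 [0.6175 0.2137 0.232 ] [[197.4 160.7]] [[222. 193.]]
1.4 [0.6234 0.2264 0.232 ] [[193.2 158.7]] [[219.2 195.1]]
1.5 [0.6281 0.2396 0.232 ] [[188.9 157. ]] [[216.7 197.3]]
```

View pics/k1.png

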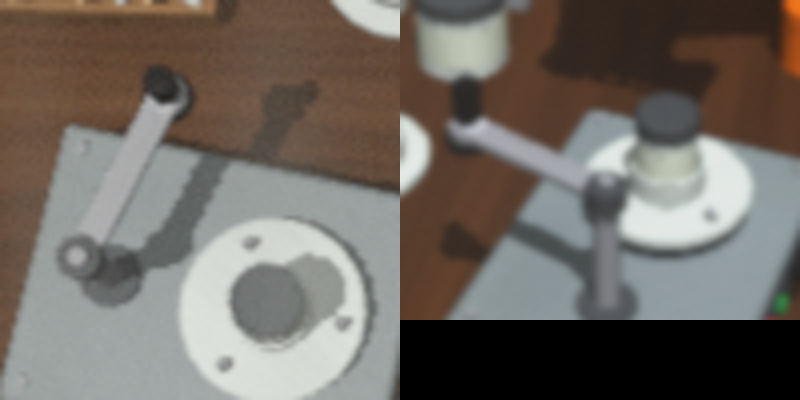

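The tin stands upright in the cup, lid at top (221.5,215.3) and side (272,198), both as predicted. The knob is near (0.616, 0.223) and the hinge near (0.489, 0.281), so the radius is 0.140 as it should be. The stop direction is -100.5° and the arm now points at -24.5°. I'll go above the knob with the jaw axis tangential.

Emit:
apply_moves([
  {"linear": [0.507,0.782,0.057],"rot": [0,0,0.425],"grip": -1},
  {"linear": [0.507,0.782,0.057],"rot": [0,0,0.425],"grip": -1},
  {"linear": [0.507,0.782,0.057],"rot": [0,0,0.425],"grip": -1},
  {"linear": [0.507,0.782,0.057],"rot": [0,0,0.425],"grip": -1},
  {"linear": [0.507,0.782,0.057],"rot": [0,0,0.425],"grip": -1},
  {"linear": [0.507,0.782,0.057],"rot": [0,0,0.425],"grip": -1},
  {"linear": [0.507,0.782,0.057],"rot": [0,0,0.425],"grip": -1},
  {"linear": [0.507,0.782,0.057],"rot": [0,0,0.425],"grip": -1},
  {"linear": [0.507,0.782,0.057],"rot": [0,0,0.425],"grip": -1},
  {"linear": [0.507,0.782,0.057],"rot": [0,0,0.425],"grip": -1},
  {"linear": [0.507,0.782,0.057],"rot": [0,0,0.425],"grip": -1},
  {"linear": [0.507,0.782,0.057],"rot": [0,0,0.425],"grip": -1},
])

```text
time: 25.85
ee_pos: [0.6156, 0.2279, 0.3295]
eef_rot: [0.211, 0.978, -0.0, -0.0]
ft_force: [-0.5, 0.9, -0.9]
width: 0.087
```

```bash
python3 -c "
from m import *
st((.616,.223,.224),65.5)
"
```

```text
25.85 p [0.6156 0.2279 0.3295] jaw 65.65 tilt 0.01 F [-0.5  0.9 -0.9] w 0.087 q [-0.91  0.44  0.74  1.19 -0.29  1.62  0.91]
linear [ 0.0012 -0.0164 -0.3518] rotz -0.0009
```

Emit:
apply_moves([
  {"linear": [0.001,-0.012,-0.1],"rot": [0,0,0],"grip": -1},
  {"linear": [0.001,-0.012,-0.2],"rot": [0,0,0],"grip": -1},
  {"linear": [0.001,-0.012,-0.28],"rot": [0,0,0],"grip": -1},
  {"linear": [0.001,-0.012,-0.35],"rot": [0,0,0],"grip": -1},
  {"linear": [0.001,-0.012,-0.35],"rot": [0,0,0],"grip": -1},
])

```text
time: 26.35
ee_pos: [0.6145, 0.2241, 0.2218]
eef_rot: [0.21, 0.978, -0.001, -0.002]
ft_force: [-0.5, 0.4, -0.3]
width: 0.0871
```

Emit:
apply_moves([
  {"linear": [0,0,0],"rot": [0,0,0],"grip": 0.22},
  {"linear": [0,0,0],"rot": [0,0,0],"grip": 0.22},
  {"linear": [0,0,0],"rot": [0,0,0],"grip": 0.22},
  {"linear": [0,0,0],"rot": [0,0,0],"grip": 0.22},
  {"linear": [0,0,0],"rot": [0,0,0],"grip": 0.22},
  {"linear": [0,0,0],"rot": [0,0,0],"grip": 0.22},
  {"linear": [0,0,0],"rot": [0,0,0],"grip": 0.22},
  {"linear": [0,0,0],"rot": [0,0,0],"grip": 0.22},
], newtons=10)

```text
time: 27.15
ee_pos: [0.616, 0.2242, 0.2247]
eef_rot: [0.209, 0.978, 0.0, -0.0]
ft_force: [0.1, 0.1, -0.0]
width: 0.0358
```

```bash
cat > arc.py <<'E'
from h import *
import sys
# waypoints along arc relative to present pose; n rows over angle range
h=np.array([.489,.281]);s=r.read_state();p=s['ee_pos']
st((.616,.223,.224))
a1=float(sys.argv[1]);n=int(sys.argv[2]);a0=np.degrees(np.arctan2(*(p[:2]-h)[::-1]));print('a0',a0,'rad',np.hypot(*(p[:2]-h)))
for i in range(1,n+1):
    a=np.radians(a0+(a1-a0)*i/n);d=(h+.14*np.array([np.cos(a),np.sin(a)])-p[:2])/.3
    print('%.3f %.3f rot %.3f'%(*d,(np.degrees(a)-a0)/180))
E
python3 arc.py -62 10
```

```text
27.15 p [0.616  0.2242 0.2247] jaw 65.82 tilt 0.01 F [ 0.1  0.1 -0. ] w 0.0358 q [-0.93  0.46  0.72  1.38 -0.3   1.41  0.94]
linear [-0.     -0.0038 -0.0024] rotz None
a0 -24.11305803978626 rad 0.13915383363820907
-0.011 -0.029 rot -0.021
-0.026 -0.056 rot -0.042
-0.043 -0.081 rot -0.063
-0.062 -0.106 rot -0.084
-0.082 -0.129 rot -0.105
-0.104 -0.151 rot -0.126
-0.127 -0.171 rot -0.147
-0.152 -0.190 rot -0.168
-0.178 -0.207 rot -0.189
-0.204 -0.223 rot -0.210
```

Emit:
apply_moves([
  {"linear": [-0.011,-0.029,0],"rot": [0,0,-0.021],"grip": 0.22},
  {"linear": [-0.026,-0.056,0],"rot": [0,0,-0.042],"grip": 0.22},
  {"linear": [-0.043,-0.081,0],"rot": [0,0,-0.063],"grip": 0.22},
  {"linear": [-0.062,-0.106,0],"rot": [0,0,-0.084],"grip": 0.22},
  {"linear": [-0.082,-0.129,0],"rot": [0,0,-0.105],"grip": 0.22},
  {"linear": [-0.104,-0.151,0],"rot": [0,0,-0.126],"grip": 0.22},
  {"linear": [-0.127,-0.171,0],"rot": [0,0,-0.147],"grip": 0.22},
  {"linear": [-0.152,-0.19,0],"rot": [0,0,-0.168],"grip": 0.22},
  {"linear": [-0.178,-0.207,0],"rot": [0,0,-0.189],"grip": 0.22},
  {"linear": [-0.204,-0.223,0],"rot": [0,0,-0.21],"grip": 0.22},
  {"linear": [-0.204,-0.223,0],"rot": [0,0,-0.21],"grip": 0.22},
])

```text
time: 28.25
ee_pos: [0.5544, 0.1568, 0.2249]
eef_rot: [0.516, 0.857, 0.0, -0.0]
ft_force: [0.5, 0.6, 0.4]
width: 0.0337
```

```bash
python3 arc.py -96 9; python3 -c "
from h import *
q=shot('side');t=shot('top');L=[r.spot_point('keeper_knob',c)[:2] for c in(t,q)];print(L)
for c in(t,q): print(proj(c,r.read_state()['ee_pos']))"
```

```text
28.25 p [0.5544 0.1568 0.2249] jaw 27.93 tilt 0.04 F [0.5 0.6 0.4] w 0.0337 q [-1.09  0.28  0.9   1.61 -0.23  1.35  0.32]
linear [ 0.2055  0.2208 -0.003 ] rotz None
a0 -62.25643794792551 rad 0.1403836843673593
-0.028 -0.012 rot -0.021
-0.056 -0.024 rot -0.042
-0.085 -0.033 rot -0.062
-0.115 -0.041 rot -0.083
-0.145 -0.047 rot -0.104
-0.175 -0.051 rot -0.125
-0.206 -0.052 rot -0.146
-0.236 -0.052 rot -0.167
-0.267 -0.050 rot -0.187
[[], [{'location': [242.0, 188.5], 'p': 0.62}]]
[[215.72395397 182.26497918]]
[[244.55015805 187.07559029]]
```

The knob is seen at side (242,188.5), next to the TCP projection at (244.5,187), so it is following. Continuing.

Emit:
apply_moves([
  {"linear": [-0.028,-0.012,0],"rot": [0,0,-0.021],"grip": 0.22},
  {"linear": [-0.056,-0.024,0],"rot": [0,0,-0.042],"grip": 0.22},
  {"linear": [-0.085,-0.033,0],"rot": [0,0,-0.062],"grip": 0.22},
  {"linear": [-0.115,-0.041,0],"rot": [0,0,-0.083],"grip": 0.22},
  {"linear": [-0.145,-0.047,0],"rot": [0,0,-0.104],"grip": 0.22},
  {"linear": [-0.175,-0.051,0],"rot": [0,0,-0.125],"grip": 0.22},
  {"linear": [-0.206,-0.052,0],"rot": [0,0,-0.146],"grip": 0.22},
  {"linear": [-0.236,-0.052,0],"rot": [0,0,-0.167],"grip": 0.22},
  {"linear": [-0.267,-0.05,0],"rot": [0,0,-0.187],"grip": 0.22},
  {"linear": [-0.267,-0.05,0],"rot": [0,0,-0.187],"grip": 0.22},
])

```text
time: 29.45
ee_pos: [0.4743, 0.1426, 0.2249]
eef_rot: [0.741, 0.672, 0.0, -0.0]
ft_force: [0.2, 0.1, 0.5]
width: 0.0342
```

```bash
python3 arc.py -106 8; python3 -c "
from h import *
q=shot('side');print(r.spot_point('keeper_knob',q)[:2],proj(q,r.read_state()['ee_pos']))"
```

```text
29.45 p [0.4743 0.1426 0.2249] jaw -5.6 tilt 0.06 F [0.2 0.1 0.5] w 0.0342 q [-1.33  0.    0.96  1.81 -0.    1.33 -0.46]
linear [ 0.4722  0.2681 -0.0029] rotz None
a0 -96.04169075907694 rad 0.13919738666762088
-0.010 -0.001 rot -0.007
-0.020 -0.000 rot -0.014
-0.030 0.002 rot -0.021
-0.040 0.003 rot -0.028
-0.050 0.005 rot -0.035
-0.060 0.008 rot -0.041
-0.070 0.010 rot -0.048
-0.080 0.013 rot -0.055
[{'location': [267.3, 184.5], 'p': 0.73}] [[268.72614693 187.05894578]]
```

Emit:
apply_moves([
  {"linear": [-0.01,0,0],"rot": [0,0,-0.007],"grip": 0.22},
  {"linear": [-0.02,0,0],"rot": [0,0,-0.014],"grip": 0.22},
  {"linear": [-0.03,0.002,0],"rot": [0,0,-0.021],"grip": 0.22},
  {"linear": [-0.04,0.003,0],"rot": [0,0,-0.028],"grip": 0.22},
  {"linear": [-0.045,0.004,0],"rot": [0,0,-0.028],"grip": 0.22},
  {"linear": [-0.045,0.004,0],"rot": [0,0,-0.028],"grip": 0.22},
])

```text
time: 30.15
ee_pos: [0.4615, 0.1433, 0.2248]
eef_rot: [0.769, 0.639, 0.0, 0.0]
ft_force: [1.4, -0.4, -0.2]
width: 0.0339
```

Emit:
apply_moves([
  {"linear": [-0.006,0.001,0],"rot": [0,0,0],"grip": 0.22},
  {"linear": [-0.012,0.002,0],"rot": [0,0,0],"grip": 0.22},
  {"linear": [-0.012,0.002,0],"rot": [0,0,0],"grip": 0.22},
])

```text
time: 30.45
ee_pos: [0.459, 0.1436, 0.2248]
eef_rot: [0.77, 0.638, 0.001, 0.001]
ft_force: [9.2, -1.6, -5.2]
width: 0.0341
```

The force rose to 9 N with the knob at the expected stop position (0.459 + 0.005 = 0.464). Backing off, opening and lifting straight up.

Emit:
apply_moves([
  {"linear": [0.013,-0.001,0],"rot": [0,0,0],"grip": 0.22},
  {"linear": [0.013,-0.001,0],"rot": [0,0,0],"grip": -0.3},
  {"linear": [0.013,-0.001,0],"rot": [0,0,0],"grip": -0.3},
  {"linear": [0.013,-0.001,0],"rot": [0,0,0],"grip": -0.3},
  {"linear": [0.013,-0.001,0],"rot": [0,0,0],"grip": -0.3},
  {"linear": [0.013,-0.001,0.08],"rot": [0,0,0],"grip": -0.3},
  {"linear": [0.013,-0.001,0.2],"rot": [0,0,0],"grip": -0.3},
  {"linear": [0.013,-0.001,0.35],"rot": [0,0,0],"grip": -0.3},
  {"linear": [0,-0.15,0.4],"rot": [0,0,0],"grip": -0.3},
  {"linear": [0,-0.3,0.4],"rot": [0,0,0],"grip": -0.3},
  {"linear": [0,-0.45,0.4],"rot": [0,0,0],"grip": -0.3},
  {"linear": [0,-0.6,0.4],"rot": [0,0,0],"grip": -0.3},
  {"linear": [0,-0.7,0.4],"rot": [0,0,0],"grip": -0.3},
  {"linear": [0,-0.7,0.4],"rot": [0,0,0],"grip": -0.3},
])

```text
time: 31.85
ee_pos: [0.4574, -0.0707, 0.3448]
eef_rot: [0.772, 0.636, 0.001, -0.001]
ft_force: [-0.7, 0.4, -0.7]
width: 0.0567
```

```bash
python3 -c "
from h import *
st()
q=shot('side');t=shot('top')
L=[r.spot_point('keeper_knob',c)[:2] for c in(t,q)]
for c,l in zip((t,q),L): print([(np.round(d['location'],1).tolist(),round(d['p'],2),onz(c,d['location'],.232).round(4)) for d in l],'expect',proj(c,(.4635,.1431,.232)))
im=np.hstack([cv2.resize(f,(400,400),interpolation=cv2.INTER_CUBIC) for f in(t['frame'][160:260,155:255],q['frame'][160:250,220:310])])
cv2.imwrite('pics/end.png',im[...,::-1])
"
```

```text
31.85 p [ 0.4574 -0.0707  0.3448] jaw -11.08 tilt 0.14 F [-0.7  0.4 -0.7] w 0.0567 q [-1.23 -0.33  1.04  1.67  0.28  1.63 -0.39]
[([217.0, 215.0], 0.68, array([0.4573, 0.1493, 0.232 ])), ([253.2, 127.9], 0.5, array([0.7234, 0.0503, 0.232 ]))] expect [[219.22174788 212.90985688]]
[([271.2, 186.6], 0.57, array([0.4658, 0.1481, 0.232 ])), ([271.2, 213.6], 0.53, array([0.4433, 0.2873, 0.232 ]))] expect [[272.11850891 185.81908465]]
```

```bash
python3 -c "
from bench import r
print(r.close_job())"
```

```text
the job is handed in; nothing more can be done
None
```

The ink mixer is set up for the small tin and the job was handed in at about 32 s, with no verdict reported.

- **Plate:** it went down over all three pins without resistance. It met the turntable at TCP height 0.1039 m, against 0.1041 m expected, and the picture afterwards showed it flat with pins in the holes.
- **Tin:** I squeezed it lightly along one axis to centre it, gripped it along the other, and lowered it upright into the cup. It touched the floor at TCP height 0.1482 m, against 0.1483 m expected, and the lid was where it should be in both views.
- **Retaining arm:** I swung it round by the knob until the push force rose to about 9 N with the knob over the turntable centre. After I backed away, the network placed the knob 5–9 mm from the expected spot in each view. That is about the networks' usual error, so it roughly confirms the stop but does not measure the angle to 0.06 rad.

**What went wrong or was not checked:**
- **First plate grasp:** the fingers closed above the cup rim because the fingertips turned out to be about level with the TCP, not 17 mm ahead of it. I found the real height by feeling downward and gripped again, and nothing was disturbed.
- **Final picture:** the 12-picture viewing limit was reached, so I could not look at it. The last check rests on the network's numbers alone.
- **Other things on the bench:** I did not measure them again at the end; no unexpected contact forces showed up.

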